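# Pack the set-up kit and latch its case

### The job

Put the set-up kit away: in the open case the tall and the short jack stand in each other's place, so swap them until the short jack stands upright on the rubber pad on the step and the tall one upright on the rubber pad on the floor, and lay every V-block from the bench on the case floor. Then shut the lid, swing the latch's wire loop over the keeper on the lid while the lever is still up, and press the lever down flat so that the case is latched. Leave the pipe flange, the angle-iron offcut and the tin that lie among the V-blocks where they are.

Things in the scene. Friction and masses are not known exactly. Their poses are not given: they have to be found in the camera images.
- case: Open green steel case fixed to the bench. Origin: centre of its underside. x points from latch side to hinge side, y along the hinge, z up. Outside 200 (x) by 312 (y) by 80 mm high, walls and floor 6 mm: inside x -94..94, y -150..150, floor at 6, rim at 80 mm. A solid step fills x -94..-2, y 50..150, top at 34 mm. Outside, a latch bracket fills x -275..-103, y -50..50, top at 83 mm.
- step_pad (a point): Centre of the black rubber pad (56 mm square) on top of the step: case x -47, y 100, z 34 mm. The short jack belongs here.
- floor_pad (a point): Centre of the black rubber pad (56 mm square) on the case floor beside the step: case x 47, y 100, z 6 mm. The tall jack belongs here.
- lid (a joint): Angle of the flat green lid, rad: 0 shut on the rim, 1.7 to 1.95 (leaning back past upright) at the start, stop at 2.0. A plate 200 mm from hinge to free edge, 312 mm wide, 8 mm thick, without a handle. A stiff hinge holds it wherever it is left (up to 7 N at the free edge moves it). Anything standing above the rim keeps it from shutting.
- lid_hinge (a point): Middle of the lid's hinge axis: case x 100, y 0, z 80.5 mm; the axis runs along case y in the plane of the lid's inside face.
- lid_edge (a point): Middle of the lid's free edge on its outside face, 200 mm from the hinge axis along the lid and 8 mm out.
- keeper_seat (a point): Where the loop's bar lies when hooked: on the lid's outside face against the hinge side of the keeper, a steel tab 26 mm wide, 8 mm thick, 20 mm tall in the lid's middle, its top leaning 6 mm towards the hinge; sprung, gives up to 9 mm towards the latch (3 N per mm). Lid shut: seat at case x -67, y 0, z 91.5 mm, axes as the case's.
- lever (a joint): Angle of the latch lever, rad: 0 flat on the bracket pointing away from the lid (case -x), 1.57 upright, stop 1.9; starts at 1.5 to 1.7. A steel plate 30 mm wide, 8 mm thick, 86 mm long from its axis (along case y at case x -165, z 93 mm); stays where left (1 to 2 N at its end moves it). Laid flat it draws the loop about 15 mm towards the latch; with the loop hooked it passes centre just before flat, then stays.
- lever_end (a point): Middle of the lever's rounded free end, 80 mm from its axis, on its upper side when flat.
- loop (a joint): Angle of the wire loop to the lever, rad: the loop points upward from case +x by (loop - lever). Starts at 2.75 to 2.88, stop at 2.9 (nearly along the lever). It turns lightly: it stays standing while it points more than about 1 rad above level, and falls by itself below that. A U of 5 to 6 mm steel wire, 44 mm wide between arm centres, 116 mm from pivot to bar.
- loop_pivot (a point): The loop's pivot, on the lever 22 mm from the lever's axis; axis along case y.
- loop_bar (a point): Middle of the loop's free cross bar (6 mm thick, along case y). At the start it stands up, higher than the lever's end. With lid shut and lever upright, swinging it towards the hinge (+x) and down brings it past the keeper's top (a few mm clear) onto the lid, about 10 mm beyond keeper_seat; laying the lever flat then draws it home.
- tall_jack_mid (a point): Tall machinist's jack, plain steel, 70 mm tall: round foot of 44 mm diameter and 10 mm height, above it a cylinder of 34 mm diameter; this point is on its axis half-way up, 35 mm above its underside; z along its axis. Starts upright on the step.
- short_jack_mid (a point): Short machinist's jack, the same foot and diameter, 43 mm tall; this point is on its axis half-way up, 21.5 mm above its underside; z along its axis. Starts upright on the case floor near the floor pad.
- vblock1_mid (a point): Steel V-block, 65 mm long (its x) by 45 mm wide (its y) by 46 mm tall with a V groove along its top, about 0.5 kg; this point is its centre, half-way up. Starts on the bench, groove up. Two to four of the V-blocks are present.
- vblock2_mid (a point): Steel V-block, 65 mm long (its x) by 45 mm wide (its y) by 46 mm tall with a V groove along its top, about 0.5 kg; this point is its centre, half-way up. Starts on the bench, groove up. Two to four of the V-blocks are present.
- vblock3_mid (a point): Steel V-block, 65 mm long (its x) by 45 mm wide (its y) by 46 mm tall with a V groove along its top, about 0.5 kg; this point is its centre, half-way up. Starts on the bench, groove up. Two to four of the V-blocks are present.
- vblock4_mid (a point): Steel V-block, 65 mm long (its x) by 45 mm wide (its y) by 46 mm tall with a V groove along its top, about 0.5 kg; this point is its centre, half-way up. Starts on the bench, groove up. Two to four of the V-blocks are present.
- flange_mid (a point): Bystander: flat steel pipe flange, 76 mm diameter, 36 mm bore, 16 mm thick; its centre.
- angle_iron_mid (a point): Bystander: rusty angle-iron offcut, 70 by 50 mm, 50 mm tall; half-way up.
- grease_tin_mid (a point): Bystander: plain tin, 60 mm diameter, 55 mm tall; half-way up.
Mind the look-alikes: they are no part of the job. What is shaped like the part that bears vblock3_mid but turquoise is not meant.

How it is judged:
By the outcome, as a careful person would: the job done as asked, in the order asked, and still so for the second after the job is handed in, with the robot touching nothing.
Of vblock1, vblock2, vblock3, vblock4 only 2 to 4 are there at a start; the rules pass over those that are not, and their reading is None.
At some moment in a run one of vblock1, vblock2, vblock3, vblock4 may be knocked a few centimetres aside while the robot is not near it.
It also fails if it takes over 210 s, if anything falls off the work surface, if the arm or the gripper's body presses on something with over 40 N, if the wrist force passes 120 N, or if a joint passes its speed limit or range.

### The arm

A 6-joint arm with a two-finger parallel gripper is mounted at the origin on the work surface. World frame = base frame: x ahead of the robot, y to its left, z up, the work surface at z = 0. Lengths are in mm, angles in rad, forces in N, time in s.
With the tool pointing down it reaches from about 275 to 750 mm from the base axis. Payload 10.2 kg.
Tool frame: the origin (TCP) lies between the finger pads; the fingertips stand 11 mm ahead of it and the grasp point (between the pads) lies 8 mm behind it; z points along the fingers, y is the line along which they close (so a half turn about z gives the same grasp; the last joint's range is limited). The gripper opens to 85 mm and grips with 20 to 120 N. Pads are 22 mm wide; open, the fingers measure 114 mm over their backs; the gripper's body (76 mm by 85 mm) begins 54 mm behind the grasp point. The pads swing forward as they close: fully open they stand 13 mm farther back than shut.
Start: joints at [0.946, 0.313, 1.498, -0, 1.331, -0.223], TCP at [205.328, 483.189, 242.294] pointing down, gripper open.
Joint ranges: [-2.94, 2.94], [-0.97, 2.17], [0.19, 2.56], [-1.23, 4.37], [0.02, 3.11], [-2.88, 2.88]. Speed limits (rad/s): [2.39, 2.39, 3.01, 3.14, 3.14, 3.14].

### API

Orientations are given as a unit quaternion [w, x, y, z].
In Python, from rig import sense, eyes, finish_job gives the robot as it stands.
- The arm moves only by the shell command python3 -m jog 'ROWS' [FORCE]. ROWS is JSON, a list of rows, each a list of 7 numbers: the shift along the tool's x, y, z in m, then the turn, a rotation vector about the tool's x, y, z in rad, then the finger opening in m, from 0 to 0.0854. In form: [[dx, dy, dz, rx, ry, rz, gripper], ...]. A call has 1 to 5 rows; each row shifts and turns the commanded pose from where the row before left it, along the tool's axes as they then stand; what a row does not reach is not made up. A row lasts 1/10 s, in which the tool goes at most 50 mm and 8.59 degrees, less where a joint would pass 70% of its speed; a pose out of reach is approached as far as the arm can. A call is refused whole if a number of a shift passes 0.05 or a number of a turn 0.15, either way. A call with a gripper value outside its range is refused whole. The fingers move at their own pace and stop on an object; FORCE is the grip in N (left out, the last holds). Time passes only in rows, so rows that do not move let the fingers close. It gives the time, the measured TCP pose, the force, the opening and the grip force at its end, in the units of the state.
- sense(): the state, without advancing time (a new reading comes with each control period).
- eyes.capture(name): name is "side" or "top" or "wrist"; returns the picture (384x512x3 uint8, red, green, blue); there is no depth.
- eyes.calibration(name): a dict with "fx", "fy", "cx", "cy" (pixels), "cam_to_world" (4x4, takes a point from camera to world coordinates); the wrist camera has in their place "mount" (4x4, takes a point from camera to tool coordinates, whose origin is the TCP and whose axes are the flange's). Camera axes: x right, y down, z forward; pixel columns grow to the right and rows downward; lengths in mm; the calibration is good to about 2 mm. A picture is of the moment at which its call begins: read the wrist's pose just before it. calibration takes no time and is no camera call.
- finish_job(): hands the job in; it is judged then, once.
The state is a dict: "time_s": time; "joints": joint angles; "dq": joint speeds; "tau": joint torques, N m; "eef_pos": TCP position; "ee_rot": TCP orientation; "force": force on the tool from outside, world axes, zero at the start; "wrist_torque": the same for the moment, N m; "grip_width": opening from 0.0 (shut) to 1.0 (fully open); "grip_force": force on a finger pad.
Only numpy, scipy, OpenCV 4.12 (cv2) and the standard library are available. Lean on these libraries where they do the work, as an engineer would, in place of code of your own. Each camera call takes 0.05 s, during which the arm holds its last target. There are 200 camera calls.

## Working session

There is one attempt and no reset: what is moved stays moved. The work goes in short steps, Python scripts to look and compute and a shell command to move; the robot and the scene stay as the last step left them, time stands still between calls to the robot, and variables do not carry over. Pictures are saved under pics/ and viewed, at most 14 in all, crops included, and the job is handed in when it is done.

```bash
ls; mkdir -p pics
cat > h.py <<'E'
import numpy as np, cv2
from rig import sense, eyes
from scipy.spatial.transform import Rotation as R
def rot(q): return R.from_quat([q[1],q[2],q[3],q[0]])
def cam(name,s=None):
    c=eyes.calibration(name)
    if 'mount' in c:
        s=s or sense(); T=np.eye(4); T[:3,:3]=rot(s['ee_rot']).as_matrix(); T[:3,3]=s['eef_pos']
        M=T@np.array(c['mount'])
    else: M=np.array(c['cam_to_world'])
    return c,M
def ray(c,M,u,v):
    d=M[:3,:3]@np.array([(u-c['cx'])/c['fx'],(v-c['cy'])/c['fy'],1]); return M[:3,3],d/np.linalg.norm(d)
def onz(c,M,u,v,z):
    o,d=ray(c,M,u,v); return o+d*(z-o[2])/d[2]
def proj(c,M,p):
    q=np.linalg.inv(M)@np.append(p,1); return np.array([c['fx']*q[0]/q[2]+c['cx'],c['fy']*q[1]/q[2]+c['cy']])
def snap(name,fn):
    s=sense(); im=eyes.capture(name); cv2.imwrite('pics/'+fn,im[:,:,::-1]); return im,s
E
python3 - <<'E'
from h import *
for n in ('top','side','wrist'):
    snap(n,n+'0.png'); c,M=cam(n); print(n,c['fx'],c['cx'],c['cy'],M.round(2).tolist())
s=sense(); print(s)
a=cv2.imread('pics/top0.png')
cv2.imwrite('pics/top0b.png',cv2.resize(a,(800,600),interpolation=cv2.INTER_CUBIC))
a=cv2.imread('pics/side0.png')
cv2.imwrite('pics/side0b.png',cv2.resize(a,(800,600),interpolation=cv2.INTER_CUBIC))
E
```

```text
pics
top 449.1425474458095 256.0731550862373 194.02186636671527 [[0.01, -0.98, 0.18, 415.42], [-1.0, -0.0, 0.02, -87.05], [-0.02, -0.18, -0.98, 1082.47], [0.0, 0.0, 0.0, 1.0]]
side 410.00412714146455 254.05934993950092 193.8559121832788 [[-0.93, -0.25, 0.28, 305.38], [-0.37, 0.64, -0.67, 615.61], [-0.01, -0.73, -0.69, 770.32], [0.0, 0.0, 0.0, 1.0]]
wrist 308.4860627337206 252.2045947442623 189.08259991840077 [[0.39, 0.88, 0.27, 138.76], [0.92, -0.37, -0.12, 512.18], [-0.0, 0.29, -0.96, 372.86], [0.0, 0.0, 0.0, 1.0]]
{'time_s': 0.15, 'joints': array([ 9.45625274e-01,  3.13325081e-01,  1.49824018e+00,  9.60516389e-06,
        1.33102712e+00, -2.23406383e-01]), 'dq': array([ 7.32364465e-06, -7.16094982e-04, -3.42014419e-03, -1.48020791e-03,
        9.64386937e-04, -2.22846281e-04]), 'tau': array([ 2.03562333e-03, -4.12367356e+01, -2.59795332e+01, -8.20574814e-05,
        3.23462686e-03,  2.42615783e-05]), 'eef_pos': array([205.20077866, 483.03934193, 241.87312021]), 'ee_rot': array([-2.10031632e-04,  1.99535095e-01,  9.79890553e-01, -4.53622237e-04]), 'force': array([-0.25229805, -0.15106837, -0.67676412]), 'wrist_torque': array([0.00206165, 0.00894629, 0.00282528]), 'grip_force': 0.0, 'grip_width': 1.0010165101334245}
```

View pics/top0b.png

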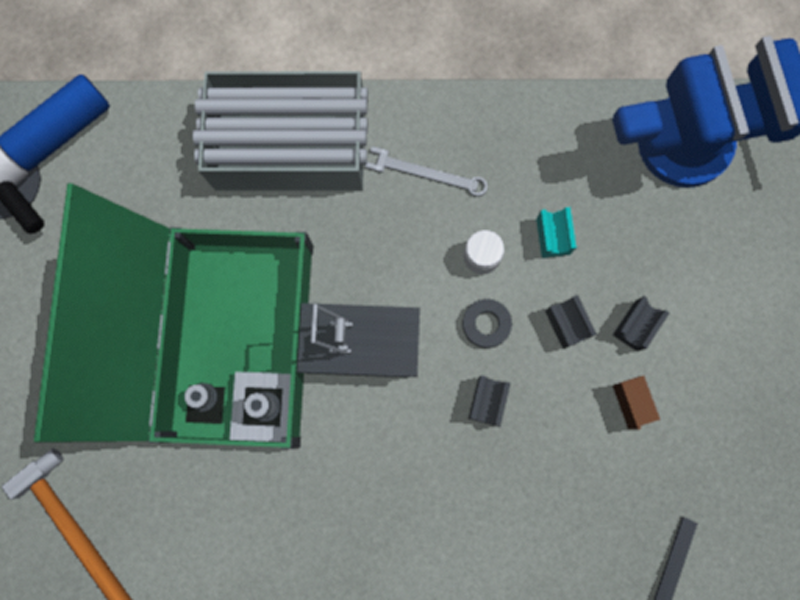

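View pics/side0b.png

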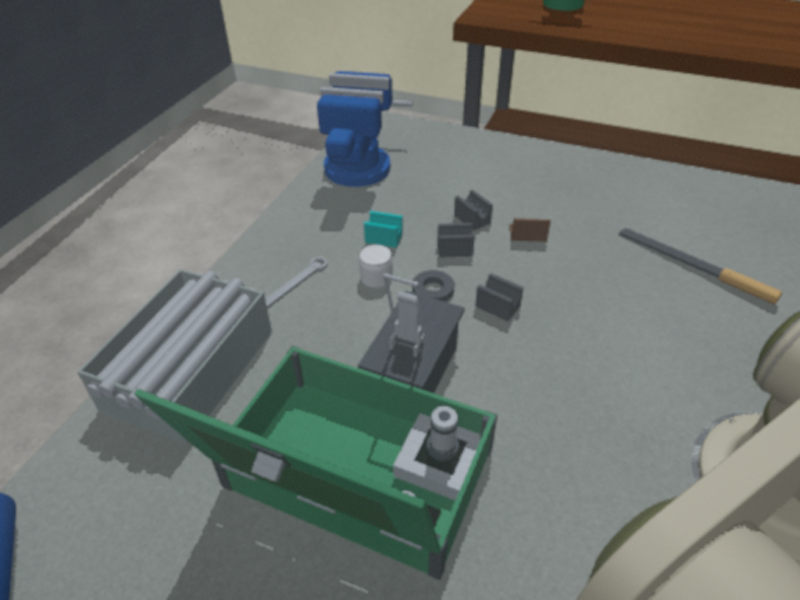

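Run:
```python
from h import *
c,M=cam('top')
k=1/1.5625
def P(u,v,z): return onz(c,M,u*k,v*k,z).round(0)
for n,u,v,z in [('rim hinge top',172,230,80),('rim latch top',311,235,80),('latch bot',298,446,80),('hinge bot',153,440,80),('br1',419,308,83),('br2',417,376,83),('tall',257,404,104),('short',197,396,49),('vbA',570,320,46),('vbB',642,322,46),('vbC',489,401,46),('flange',487,323,16),('tin',485,247,55),('angle',637,400,50),('turq',558,230,46),('lidfar top',70,185,250),('lidfar bot',38,440,250),('bar',315,325,230)]:
    print(n,P(u,v,z))
```

```text
rim hinge top [704. 274.  80.]
rim latch top [696.  66.  80.]
latch bot [390.  76.  80.]
hinge bot [397. 281.  80.]
br1 [587. -94.  83.]
br2 [489. -91.  83.]
tall [447. 131. 104.]
short [460. 232.  49.]
vbA [ 576. -318.   46.]
vbB [ 573. -425.   46.]
vbC [ 456. -196.   46.]
flange [ 575. -198.   16.]
tin [ 685. -193.   55.]
angle [ 458. -410.   50.]
turq [ 714. -305.   46.]
lidfar top [713. 345. 250.]
lidfar bot [399. 355. 250.]
bar [540.  35. 230.]
```

```bash
python3 -m jog '[[0,0,-0.02,0,0,-0.1345,0.0854],[0,0,-0.02,0,0,-0.1345,0.0854],[0,0,-0.02,0,0,-0.1345,0.0854]]'
python3 -m jog '[[-0.01,-0.043,0,0,0,0,0.0854],[-0.01,-0.043,0,0,0,0,0.0854],[-0.01,-0.043,0,0,0,0,0.0854],[-0.01,-0.043,0,0,0,0,0.0854]]'
python3 -m jog '[[-0.01,-0.043,0,0,0,0,0.0854],[-0.01,-0.043,0,0,0,0,0.0854],[-0.01,-0.043,0,0,0,0,0.0854],[-0.03,0,0,0,0,0,0.0854],[-0.04,0,0,0,0,0,0.0854]]'
python3 -m jog '[[-0.04,0,0,0,0,0,0.0854],[-0.04,0,0,0,0,0,0.0854],[-0.04,0,0,0,0,0,0.0854],[0,0,0,0,0,0,0.0854],[0,0,0,0,0,0,0.0854]]'
python3 - <<'E'
from h import *
im,s=snap('wrist','w1.png'); print(s['eef_pos'],s['ee_rot'],s['joints'])
E
```

```text
time_s: 0.45
eef_pos: [205.2, 483.1, 302.8]
ee_rot: [-0.0, -0.004, 1.0, -0.0]
force: [-0.5, -0.4, 0.3]
grip_width: 0.999
grip_force: 0.0
time_s: 0.85
eef_pos: [245.5, 309.6, 302.0]
ee_rot: [-0.0, -0.001, 1.0, -0.0]
force: [1.5, -0.4, 0.5]
grip_width: 1.002
grip_force: 0.0
time_s: 1.35
eef_pos: [346.5, 181.3, 303.0]
ee_rot: [0.001, 0.0, 1.0, 0.0]
force: [0.5, -0.3, 1.3]
grip_width: 1.0
grip_force: 0.0
time_s: 1.85
eef_pos: [465.8, 182.6, 301.6]
ee_rot: [-0.001, -0.001, 1.0, -0.0]
force: [-0.6, 0.6, -0.4]
grip_width: 0.998
grip_force: 0.0
[465.79335448 182.55303047 301.56326867] [-8.87364133e-04 -6.95271444e-04  9.99999361e-01 -8.17428469e-05] [ 1.38866767e-01  2.21570607e-01  1.46231356e+00  8.30234957e-05
  1.45948881e+00 -1.43332940e+00]
```

View pics/w1.png

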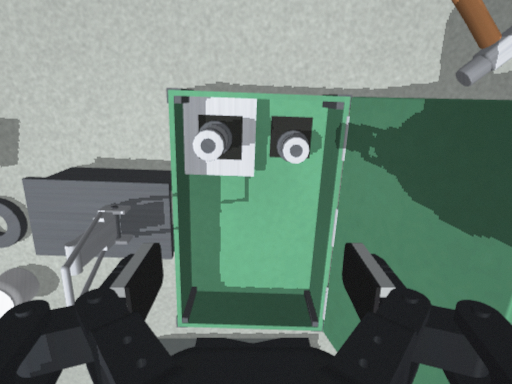

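```bash
cat >> h.py <<'E'
def fit2(loc,w):
    loc=np.array(loc,float);w=np.array(w,float);a=loc-loc.mean(0);b=w-w.mean(0)
    th=np.arctan2((a[:,0]*b[:,1]-a[:,1]*b[:,0]).sum(),(a*b).sum()); c,s=np.cos(th),np.sin(th)
    Rm=np.array([[c,-s],[s,c]]); t=w.mean(0)-Rm@loc.mean(0); return th,t,(loc@Rm.T+t-w)
E
python3 - <<'E'
from h import *
S={'eef_pos':[465.8,182.6,301.6],'ee_rot':[-8.87364133e-04,-6.95271444e-04,9.99999361e-01,-8.17428469e-05]}
c,M=cam('wrist',S)
P=lambda u,v,z:onz(c,M,u,v,z)[:2]
px=[(168,90),(348,96),(177,328),(326,332)]; loc=[(-100,156),(100,156),(-100,-156),(100,-156)]
w=[P(*p,80) for p in px]; print(np.round(w,0)); th,t,r=fit2(loc,w); print('rim',th,t,r.round(1))
for n,u,v,z in [('tall',208.5,145.5,104),('short',295,151,49),('floorpad',291.5,138,6),('steppad',221,138,34),('stepcorner',254.5,175.5,34),('br',26,179,83),('br',34,255,83)]: print(n,P(u,v,z).round(1))
im=cv2.imread('pics/w1.png'); g=cv2.cvtColor(im,cv2.COLOR_BGR2GRAY); hsv=cv2.cvtColor(im,cv2.COLOR_BGR2HSV)
# bright low-sat disks (jack tops)
m=((hsv[...,2]>190)&(hsv[...,1]<40)).astype(np.uint8); m[180:]=0
n,l,st,ce=cv2.connectedComponentsWithStats(m); print([(st[i].tolist(),ce[i].round(1).tolist()) for i in range(1,n) if st[i][4]>60])
d=(g<45).astype(np.uint8); d[175:]=0; d[:,:185]=0; d[:,330:]=0
n,l,st,ce=cv2.connectedComponentsWithStats(d); print([(st[i].tolist(),ce[i].round(1).tolist()) for i in range(1,n) if st[i][4]>60])
E
```

```text
[[387.  90.]
 [394. 287.]
 [701.  78.]
 [707. 284.]]
rim 1.5452077567534654 [547.2692744  184.88932949] [[ 1.3 -1.4]
 [ 0.2  2.1]
 [-0.1  2.9]
 [-1.4 -3.6]]
tall [444.3 135.4]
short [459.6 235.5]
floorpad [449.  235.9]
steppad [445.4 141.8]
stepcorner [495.1 185. ]
br [487.  -83.5]
br [586.6 -94.5]
[([199, 0, 17, 14, 96], [207.7, 4.9]), ([216, 0, 23, 7, 96], [226.6, 2.7]), ([239, 0, 30, 11, 118], [254.6, 3.7]), ([264, 0, 21, 16, 173], [275.1, 6.9]), ([328, 0, 13, 12, 80], [333.6, 6.0]), ([344, 0, 14, 22, 154], [349.0, 11.0]), ([357, 0, 24, 22, 163], [368.5, 7.7]), ([180, 4, 259, 85, 7718], [292.0, 51.8]), ([158, 11, 19, 18, 111], [168.6, 19.7]), ([354, 20, 17, 15, 112], [362.4, 27.8]), ([136, 27, 17, 13, 72], [143.5, 33.5]), ([400, 26, 28, 18, 136], [410.6, 33.4]), ([495, 36, 17, 34, 333], [504.2, 51.3]), ([18, 38, 161, 138, 9408], [106.5, 119.3]), ([131, 38, 22, 19, 187], [140.7, 47.8]), ([167, 38, 15, 18, 120], [173.5, 47.7]), ([297, 42, 15, 13, 74], [304.6, 47.0]), ([48, 58, 36, 43, 432], [64.7, 79.9]), ([17, 61, 23, 18, 90], [29.4, 70.2]), ([80, 81, 13, 10, 62], [85.0, 85.7]), ([3, 94, 18, 23, 135], [12.3, 106.4]), ([205, 97, 52, 24, 945], [231.2, 106.7]), ([23, 102, 17, 20, 138], [29.5, 110.9]), ([192, 131, 63, 46, 1494], [224.3, 157.2]), ([283, 138, 26, 26, 397], [295.5, 150.1]), ([0, 165, 28, 15, 200], [11.3, 172.7])]
[([199, 115, 7, 13, 67], [201.5, 119.9]), ([221, 118, 21, 33, 312], [234.7, 132.2]), ([298, 130, 13, 17, 63], [306.7, 134.8])]
```

```bash
cat > go.py <<'E'
import sys
from h import *
# go.py X Y Z [yawdeg of tool x] : shift in tool axes (after current orientation), turn about tool z
a=list(map(float,sys.argv[1:])); s=sense(); Rm=rot(s['ee_rot']).as_matrix()
x=Rm[:,0]; yaw=np.degrees(np.arctan2(x[1],x[0]))%360
d=np.array(a[:3])-s['eef_pos']; print('t',round(s['time_s'],2),'pos',np.round(s['eef_pos'],1),'yaw',round(yaw,2),'z',Rm[:,2].round(3),'j6',round(s['joints'][5],2))
print('shift tool mm',(Rm.T@d).round(1),'rows',np.ceil(np.linalg.norm(d)/40))
if len(a)>3:
    t=np.radians(a[3]); dy=(a[3]-yaw+180)%360-180
    T=np.array([[np.cos(t),np.sin(t),0],[np.sin(t),-np.cos(t),0],[0,0,-1]])
    print('turn rz',-np.radians(dy).round(4),'shift after turn',(T.T@d).round(1))
E
python3 -m jog '[[0,0,0,0,0,-0.14,0.05],[0,0,0,0,0,-0.14,0.05],[0,0,0,0,0,-0.14,0.05],[0,0,0,0,0,-0.14,0.05],[0,0,0,0,0,-0.14,0.05]]' >/dev/null
python3 -m jog '[[0,0,0.03,0,0,-0.085,0.05],[0,0,0.04,0,0,0,0.05],[0,0,0.04,0,0,0,0.05],[0,0,0,0,0,0,0.05]]'
python3 go.py 459.6 235.5 29 225
```

```text
time_s: 2.8
eef_pos: [462.8, 182.5, 189.0]
ee_rot: [-0.004, -0.384, 0.924, 0.001]
force: [-0.0, -0.3, 0.1]
grip_width: 0.583
grip_force: 0.0
t 2.8 pos [462.8 182.5 189. ] yaw 225.1 z [-0.008 -0.001 -1.   ] j6 -2.22
shift tool mm [-36.4  38.9 160. ] rows 5.0
turn rz 0.0018 shift after turn [-35.2  39.7 160. ]
```

```bash
python3 -m jog '[[-0.0175,0.02,0.03,0,0,0,0.05],[-0.0175,0.02,0.03,0,0,0,0.05],[0,0,0,0,0,0,0.05],[0,0,0,0,0,0,0.05]]'
python3 go.py 459.6 235.5 29 225
python3 - <<'E'
from h import *
im,s=snap('wrist','w2.png')
E
```

```text
time_s: 3.2
eef_pos: [462.6, 236.1, 134.3]
ee_rot: [0.001, -0.384, 0.923, -0.0]
force: [-0.1, -0.4, 0.3]
grip_width: 0.584
grip_force: 0.0
t 3.2 pos [462.6 236.1 134.3] yaw 225.15 z [ 0.002  0.    -1.   ] j6 -2.11
shift tool mm [  2.8   1.8 105.3] rows 3.0
turn rz 0.0027 shift after turn [  2.6   1.7 105.3]
```

View pics/w2.png

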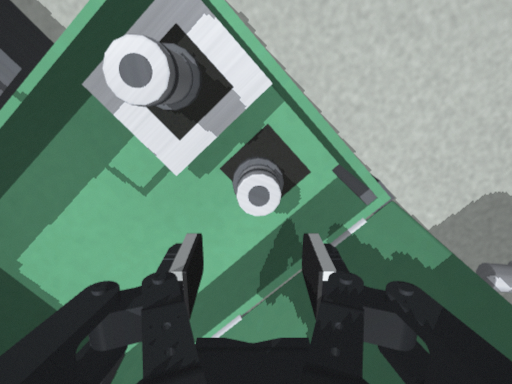

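Run:
```python
from h import *
c,M=cam('wrist')
for n,u,v,z in [('short',258.5,196,49),('tall',137,69,104),('fp corner',221,170,6),('fp top',267,125,6),('fp right',310,170,6),('sp right',232,87,34),('sp bot',182,139,34),('sp top',178,24,34)]: print(n,onz(c,M,u,v,z).round(1))
```

```text
short [459.6 236.6  49. ]
tall [443.7 134.4 104. ]
fp corner [475.4 207.5   6. ]
fp top [420.7 208.2   6. ]
fp right [421.1 261.8   6. ]
sp right [418.9 168.8  34. ]
sp bot [471.9 168.   34. ]
sp top [415.6 115.   34. ]
```

```bash
python3 -m jog '[[0.002,0.0023,0.035,0,0,0,0.05],[0,0,0.035,0,0,0,0.05],[0,0,0.025,0,0,0,0.05],[0,0,0.01,0,0,0,0.05],[0,0,0,0,0,0,0.05]]'
python3 -m jog '[[0,0,0,0,0,0,0.02],[0,0,0,0,0,0,0.02],[0,0,0,0,0,0,0.02],[0,0,0,0,0,0,0.02]]' 50
python3 go.py 459.6 236.5 29 225
```

```text
time_s: 3.75
eef_pos: [459.5, 233.2, 27.6]
ee_rot: [-0.001, -0.384, 0.923, -0.002]
force: [-0.5, -16.3, 0.6]
grip_width: 0.586
grip_force: 0.0
time_s: 4.15
eef_pos: [460.6, 235.5, 29.3]
ee_rot: [0.002, -0.383, 0.924, -0.001]
force: [-1.3, -4.9, 7.6]
grip_width: 0.382
grip_force: 50.3
t 4.15 pos [460.6 235.5  29.3] yaw 225.07 z [ 0.003  0.    -1.   ] j6 -2.11
shift tool mm [-0.   1.4  0.3] rows 1.0
turn rz 0.0012 shift after turn [-0.   1.4  0.3]
```

```bash
python3 -m jog '[[0,-0.001,-0.02,0,0,0,0.02],[0,0,-0.02,0,0,0,0.02],[-0.013,-0.0342,0,0,0,0,0.02],[-0.013,-0.0342,0,0,0,0,0.02],[-0.013,-0.0342,0,0,0,0,0.02]]' 50
python3 -m jog '[[0,0,0.02,0,0,0,0.02],[0,0,0.015,0,0,0,0.02],[0,0,0,0,0,0,0.02]]'
python3 go.py 560 190 29 225
```

```text
time_s: 4.65
eef_pos: [561.6, 189.6, 68.4]
ee_rot: [0.001, -0.383, 0.924, -0.0]
force: [0.3, 0.2, -2.6]
grip_width: 0.384
grip_force: 50.6
time_s: 4.95
eef_pos: [558.8, 190.2, 30.7]
ee_rot: [-0.002, -0.383, 0.924, 0.0]
force: [-1.3, 0.5, -2.4]
grip_width: 0.384
grip_force: 50.6
t 4.95 pos [558.8 190.2  30.7] yaw 225.08 z [-0.004 -0.    -1.   ] j6 -2.23
shift tool mm [-0.7 -1.   1.7] rows 1.0
turn rz 0.0014 shift after turn [-0.7 -1.   1.7]
```

```bash
python3 -m jog '[[0,0,0.0015,0,0,0,0.02],[0,0,0,0,0,0,0.055],[0,0,0,0,0,0,0.055],[0,0,-0.03,0,0,0,0.055],[0,0,-0.045,0,0,0,0.055]]'
python3 -m jog '[[0,0,-0.045,0,0,0,0.055],[0.03,0.0106,0,0,0,0,0.055],[0.03,0.0106,0,0,0,0,0.055],[0.03,0.0106,0,0,0,0,0.055],[0.03,0.0106,0,0,0,0,0.055]]'
python3 -m jog '[[0,0,0,0,0,0,0.055],[0,0,0,0,0,0,0.055]]'
python3 go.py 444 135 82 225
python3 - <<'E'
from h import *
im,s=snap('wrist','w3.png')
E
```

```text
time_s: 5.45
eef_pos: [558.9, 190.3, 105.4]
ee_rot: [-0.002, -0.383, 0.924, 0.001]
force: [1.4, -1.0, 0.2]
grip_width: 0.647
grip_force: 0.0
time_s: 5.95
eef_pos: [444.2, 135.0, 151.5]
ee_rot: [0.001, -0.383, 0.924, -0.0]
force: [-0.1, -0.3, 0.8]
grip_width: 0.644
grip_force: 0.0
time_s: 6.15
eef_pos: [445.8, 135.4, 151.8]
ee_rot: [0.001, -0.383, 0.924, -0.0]
force: [0.3, 0.1, 0.1]
grip_width: 0.645
grip_force: 0.0
t 6.15 pos [445.8 135.4 151.8] yaw 225.06 z [ 0.002  0.    -1.   ] j6 -2.31
shift tool mm [ 1.7  1.1 69.8] rows 2.0
turn rz 0.001 shift after turn [ 1.5  1.  69.8]
```

View pics/w3.png

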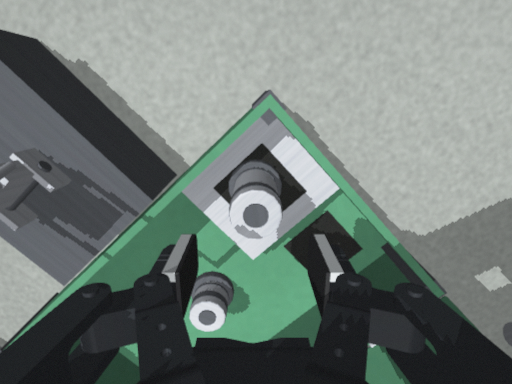

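```bash
python3 - <<'E'
from h import *
c,M=cam('wrist')
print(onz(c,M,255.5,214,104).round(1),onz(c,M,208,318,49).round(1))
E
python3 -m jog '[[0.0015,0.001,0.03,0,0,0,0.055],[0,0,0.03,0,0,0,0.055],[0,0,0.01,0,0,0,0.055],[0,0,0,0,0,0,0.055]]'
python3 -m jog '[[0,0,0,0,0,0,0.02],[0,0,0,0,0,0,0.02],[0,0,0,0,0,0,0.02],[0,0,0,0,0,0,0.02]]' 50
python3 go.py 448 235 82 225
```

```text
[444. 134. 104.] [560.8 191.   49. ]
time_s: 6.6
eef_pos: [443.7, 135.1, 80.1]
ee_rot: [-0.001, -0.383, 0.924, 0.0]
force: [-0.6, 0.6, 0.6]
grip_width: 0.644
grip_force: 0.0
time_s: 7.0
eef_pos: [444.4, 135.1, 82.1]
ee_rot: [0.001, -0.383, 0.924, -0.0]
force: [-0.4, 0.8, 6.3]
grip_width: 0.383
grip_force: 49.7
t 7.0 pos [444.4 135.1  82.1] yaw 225.08 z [ 0.003  0.    -1.   ] j6 -2.32
shift tool mm [-73.2  68.    0.1] rows 3.0
turn rz 0.0014 shift after turn [-73.1  68.1   0.1]
```

```bash
python3 -m jog '[[0,0,-0.02,0,0,0,0.02],[-0.0243,0.0225,0,0,0,0,0.02],[-0.0243,0.0225,0,0,0,0,0.02],[-0.0243,0.0225,0,0,0,0,0.02],[0,0,0,0,0,0,0.02]]'
python3 -m jog '[[0,0,0.02,0,0,0,0.02],[0,0,0.02,0,0,0,0.02],[0,0,0.005,0,0,0,0.02],[0,0,0,0,0,0,0.02]]'
python3 go.py 448 235 54 225
```

```text
time_s: 7.5
eef_pos: [446.8, 237.0, 100.9]
ee_rot: [0.0, -0.385, 0.923, 0.0]
force: [-0.3, -1.2, -4.2]
grip_width: 0.384
grip_force: 50.8
time_s: 7.9
eef_pos: [447.1, 233.9, 55.7]
ee_rot: [-0.001, -0.383, 0.924, 0.0]
force: [-0.1, 0.5, -3.6]
grip_width: 0.388
grip_force: 51.2
t 7.9 pos [447.1 233.9  55.7] yaw 225.06 z [-0.001 -0.    -1.   ] j6 -2.11
shift tool mm [-1.4  0.1  1.7] rows 1.0
turn rz 0.0011 shift after turn [-1.4  0.1  1.7]
```

Lower the last bit, release, rise and go to the short jack.

```bash
python3 -m jog '[[-0.001,0,0.0015,0,0,0,0.02],[0,0,0,0,0,0,0.02],[0,0,0,0,0,0,0.055],[0,0,0,0,0,0,0.055],[0,0,-0.03,0,0,0,0.055]]'
python3 -m jog '[[0,0,-0.035,0,0,0,0.055],[0,0,-0.03,0,0,0,0.055],[-0.016,-0.037,0,0,0,0,0.055],[-0.016,-0.037,0,0,0,0,0.055],[-0.016,-0.037,0,0,0,0,0.055]]'
python3 go.py 560.5 190.7 29 225
```

```text
time_s: 8.4
eef_pos: [446.5, 234.5, 82.5]
ee_rot: [-0.003, -0.383, 0.924, 0.0]
force: [1.1, 0.5, 1.4]
grip_width: 0.642
grip_force: 0.0
time_s: 8.9
eef_pos: [561.9, 190.0, 150.3]
ee_rot: [0.001, -0.383, 0.924, -0.0]
force: [-0.7, 0.8, 1.0]
grip_width: 0.646
grip_force: 0.0
t 8.9 pos [561.9 190.  150.3] yaw 225.1 z [ 0.002  0.    -1.   ] j6 -2.23
shift tool mm [  0.7   1.6 121.3] rows 4.0
turn rz 0.0017 shift after turn [  0.5   1.5 121.3]
```

```bash
python3 -m jog '[[0.0005,0.0015,0.04,0,0,0,0.05],[0,0,0.04,0,0,0,0.05],[0,0,0.03,0,0,0,0.05],[0,0,0.011,0,0,0,0.05],[0,0,0,0,0,0,0.05]]'
python3 -m jog '[[0,0,0,0,0,0,0.02],[0,0,0,0,0,0,0.02],[0,0,0,0,0,0,0.02],[0,0,0,0,0,0,0.02]]' 50
python3 -m jog '[[0,0,-0.035,0,0,0,0.02],[0,0,-0.035,0,0,0,0.02],[0.0292,0.0116,0,0,0,0,0.02],[0.0292,0.0116,0,0,0,0,0.02],[0.0292,0.0116,0,0,0,0,0.02]]'
python3 -m jog '[[0.0292,0.0116,0,0,0,0,0.02],[0,0,0,0,0,0,0.02]]'
python3 go.py 445 141 58 225
```

```text
time_s: 9.4
eef_pos: [558.7, 191.2, 27.8]
ee_rot: [-0.001, -0.383, 0.924, 0.0]
force: [-0.2, 0.1, 1.2]
grip_width: 0.584
grip_force: 0.0
time_s: 9.8
eef_pos: [560.3, 191.4, 30.4]
ee_rot: [0.002, -0.383, 0.924, -0.001]
force: [-1.0, 0.2, 8.2]
grip_width: 0.385
grip_force: 50.4
time_s: 10.3
eef_pos: [471.2, 153.5, 98.7]
ee_rot: [0.0, -0.383, 0.924, -0.0]
force: [-0.5, -0.3, -1.5]
grip_width: 0.383
grip_force: 50.9
time_s: 10.5
eef_pos: [440.4, 140.6, 98.4]
ee_rot: [-0.001, -0.383, 0.924, 0.0]
force: [0.2, -0.4, -3.7]
grip_width: 0.384
grip_force: 50.8
t 10.5 pos [440.4 140.6  98.4] yaw 225.06 z [-0.003 -0.    -1.   ] j6 -2.3
shift tool mm [-3.6 -3.1 40.4] rows 2.0
turn rz 0.001 shift after turn [-3.5 -3.  40.4]
```

```bash
python3 -m jog '[[-0.0015,-0.0015,0.025,0,0,0,0.02],[0,0,0.012,0,0,0,0.02],[0,0,0,0,0,0,0.02],[0,0,0,0,0,0,0.02]]'
python3 go.py 445 141 58 225
```

```text
time_s: 10.9
eef_pos: [446.1, 141.4, 61.6]
ee_rot: [0.0, -0.383, 0.924, -0.0]
force: [-0.4, -0.1, -2.1]
grip_width: 0.381
grip_force: 50.8
t 10.9 pos [446.1 141.4  61.6] yaw 225.09 z [ 0.  0. -1.] j6 -2.3
shift tool mm [1.1 0.5 3.6] rows 1.0
turn rz 0.0015 shift after turn [1.1 0.5 3.6]
```

```bash
python3 -m jog '[[0.0005,0,0.003,0,0,0,0.02],[0,0,0,0,0,0,0.02],[0,0,0,0,0,0,0.055],[0,0,0,0,0,0,0.055],[0,0,-0.03,0,0,0,0.055]]'
python3 -m jog '[[0,0,-0.04,0,0,0,0.06],[0,0,-0.04,0,0,0.131,0.06],[0,0,-0.04,0,0,0.131,0.06],[0,0,-0.04,0,0,0.131,0.06],[0,0,-0.04,0,0,0.131,0.06]]' >/dev/null
python3 - <<'E'
from h import *
im,s=snap('wrist','w4.png'); np.save('w4.npy',[*s['eef_pos'],*s['ee_rot']])
E
python3 -m jog '[[0,0,-0.03,0,0,0.131,0.06],[0,0,0,0,0,0.131,0.06],[-0.006,-0.04,0,0,0,0,0.06],[-0.006,-0.04,0,0,0,0,0.06],[-0.006,-0.04,0,0,0,0,0.06]]' >/dev/null
python3 -m jog '[[-0.006,-0.04,0,0,0,0,0.06],[-0.006,-0.04,0,0,0,0,0.06],[-0.006,-0.04,0,0,0,0,0.06],[-0.006,-0.04,0,0,0,0,0.06],[-0.006,-0.04,0,0,0,0,0.06]]' 
python3 -m jog '[[-0.006,-0.04,0,0,0,0,0.06],[-0.006,-0.04,0,0,0,0,0.06],[-0.006,-0.04,0,0,0,0,0.06],[0,0,0,0,0,0,0.06],[0,0,0,0,0,0,0.06]]'
python3 - <<'E'
from h import *
im,s=snap('wrist','w5.png'); np.save('w5.npy',[*s['eef_pos'],*s['ee_rot']]); print(s['joints'])
a=cv2.imread('pics/w4.png');b=cv2.imread('pics/w5.png')
cv2.imwrite('pics/w45.png',cv2.resize(np.vstack([a[:200],b]),(512,584)))
E
```

```text
time_s: 11.4
eef_pos: [443.9, 140.8, 86.6]
ee_rot: [-0.003, -0.383, 0.924, 0.001]
force: [0.9, -0.1, 0.9]
grip_width: 0.644
grip_force: 0.0
time_s: 12.95
eef_pos: [493.7, -180.7, 318.5]
ee_rot: [0.0, -0.001, 1.0, -0.0]
force: [1.4, 0.5, 0.6]
grip_width: 0.7
grip_force: 0.0
time_s: 13.45
eef_pos: [511.6, -299.4, 317.8]
ee_rot: [-0.0, -0.0, 1.0, 0.0]
force: [-0.6, 0.4, 0.2]
grip_width: 0.7
grip_force: 0.0
[-7.26986119e-01  4.32157375e-01  1.13540126e+00  1.65605337e-04
  1.57469766e+00 -2.29788469e+00]
```

View pics/w45.png

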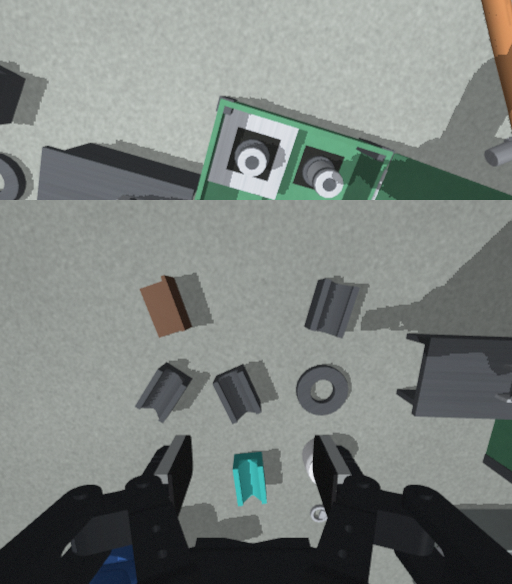

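Run:
```python
from h import *
a=cv2.imread('pics/w5.png'); cv2.imwrite('pics/w5z.png',cv2.resize(a[65:230,125:365],(800,550),interpolation=cv2.INTER_CUBIC))
g=cv2.cvtColor(a,cv2.COLOR_BGR2GRAY)
m=cv2.morphologyEx((g<88).astype(np.uint8),cv2.MORPH_OPEN,np.ones((3,3)))
m[235:]=0; m[:,385:]=0
d=np.load('w5.npy'); c,M=cam('wrist',{'eef_pos':d[:3],'ee_rot':d[3:]})
for k in cv2.findContours(m,cv2.RETR_EXTERNAL,cv2.CHAIN_APPROX_SIMPLE)[0]:
    if cv2.contourArea(k)<300: continue
    r=cv2.minAreaRect(k); b=cv2.boxPoints(r); print(np.round(r[0]),np.round(r[1]),round(r[2]),b.round(0).tolist(),onz(c,M,*r[0],40).round(0))
```

```text
[239. 191.] [49. 34.] 61 [[212.0, 178.0], [242.0, 161.0], [266.0, 204.0], [235.0, 221.0]] [ 566. -319.   40.]
[165. 190.] [34. 51.] 32 [[137.0, 203.0], [164.0, 160.0], [193.0, 178.0], [166.0, 221.0]] [ 565. -421.   40.]
[334. 108.] [24. 53.] 18 [[314.0, 129.0], [331.0, 79.0], [354.0, 86.0], [337.0, 137.0]] [ 454. -195.   40.]
[314. 103.] [ 7. 52.] 17 [[304.0, 127.0], [318.0, 77.0], [325.0, 79.0], [310.0, 129.0]] [ 449. -220.   40.]
[178. 101.] [57.  9.] 69 [[164.0, 76.0], [173.0, 73.0], [193.0, 127.0], [184.0, 130.0]] [ 446. -394.   40.]
```

View pics/w5z.png

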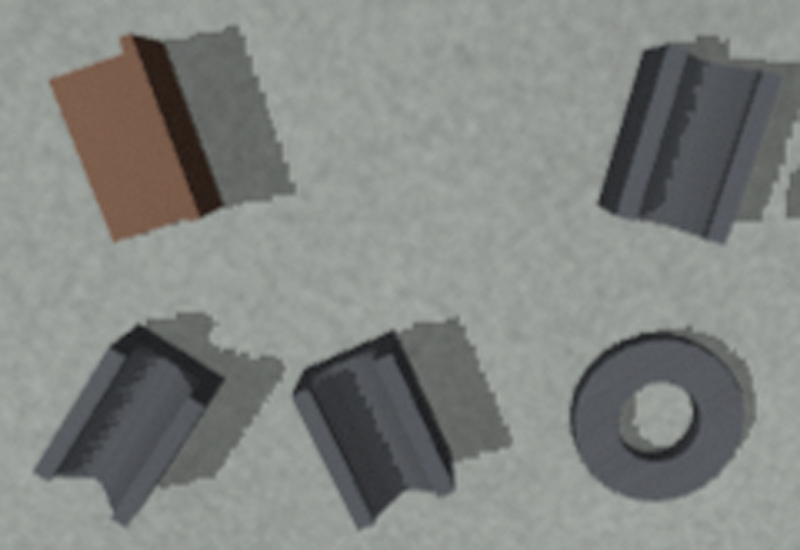

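```bash
python3 - <<'E'
from h import *
d=np.load('w5.npy'); c,M=cam('wrist',{'eef_pos':d[:3],'ee_rot':d[3:]})
P=lambda u,v:onz(c,M,125+u/3.333,65+v/3.333,46)[:2]
for n,pts in {'A':[(303,395),(362,528),(453,488),(393,350)],'B':[(115,350),(37,470),(122,525),(218,383)],'C':[(668,47),(612,210),(722,242),(780,70)]}.items():
    p=np.array([P(*q) for q in pts]); e1=p[1]-p[0];e2=p[2]-p[3]
    print(n,'centre',p.mean(0).round(1),'len',np.hypot(*e1).round(),np.hypot(*e2).round(),'wid',np.hypot(*(p[3]-p[0])).round(),np.hypot(*(p[2]-p[1])).round(),'dir',np.degrees([np.arctan2(*e1[::-1]),np.arctan2(*e2[::-1])]).round(1))
E
python3 go.py 455 -196 150
```

```text
A centre [ 573.6 -318.9] len 63.0 64.0 wid 41.0 42.0 dir [21.4 22.5]
B centre [ 569.9 -424.2] len 63.0 76.0 wid 43.0 41.0 dir [-35.9 -35.5]
C centre [ 454.8 -197. ] len 62.0 66.0 wid 43.0 45.0 dir [-16.5 -14.4]
t 13.5 pos [ 511.8 -298.6  318.3] yaw 180.07 z [ 0.  0. -1.] j6 -2.3
shift tool mm [ 56.7 102.6 168.3] rows 6.0
```

```bash
python3 -m jog '[[0,0,0.035,0,0,0.135,0.075],[0,0,0.035,0,0,0.135,0.075],[0.0274,0.0277,0.035,0,0,0,0.075],[0.0274,0.0277,0.035,0,0,0,0.075],[0.0274,0.0277,0.035,0,0,0,0.075]]'>/dev/null
python3 -m jog '[[0,0,0,0,0,0,0.075],[0,0,0,0,0,0,0.075]]'
python3 go.py 454.8 -197 24 164.5
python3 - <<'E'
from h import *
im,s=snap('wrist','w6.png'); c,M=cam('wrist',s)
g=cv2.cvtColor(im,cv2.COLOR_RGB2GRAY)
m=cv2.morphologyEx((g<88).astype(np.uint8),cv2.MORPH_OPEN,np.ones((3,3)))
for k in cv2.findContours(m,cv2.RETR_EXTERNAL,cv2.CHAIN_APPROX_SIMPLE)[0]:
    if cv2.contourArea(k)<800: continue
    r=cv2.minAreaRect(k); print(np.round(r[0]),np.round(r[1]),round(r[2]),onz(c,M,*r[0],46).round(0))
E
```

```text
time_s: 14.2
eef_pos: [457.4, -200.5, 148.7]
ee_rot: [0.0, 0.133, 0.991, -0.0]
force: [0.7, -0.3, 1.2]
grip_width: 0.879
grip_force: 0.0
t 14.2 pos [ 457.4 -200.5  148.7] yaw 164.69 z [ 0.001 -0.    -1.   ] j6 -1.95
shift tool mm [  3.5   2.8 124.7] rows 4.0
turn rz 0.0034 shift after turn [  3.4   2.7 124.7]
[ 36. 229.] [85. 44.] 48 [ 442. -381.   46.]
[256. 266.] [234. 511.] 90 [ 523. -216.   46.]
[258. 178.] [82. 58.] 88 [ 449. -194.   46.]
```

View pics/w6.png

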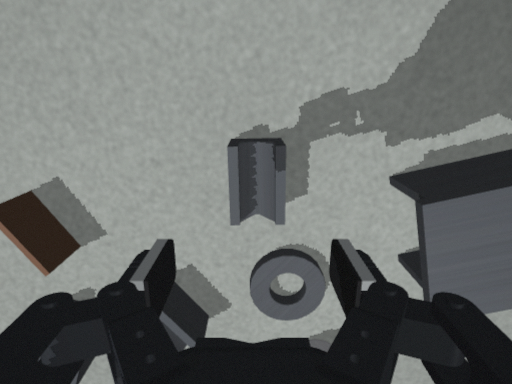

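```bash
python3 -m jog '[[0.0034,0.0027,0.04,0,0,0,0.075],[0,0,0.04,0,0,0,0.075],[0,0,0.035,0,0,0,0.075],[0,0,0.009,0,0,0,0.075],[0,0,0,0,0,0,0.075]]'
python3 -m jog '[[0,0,0,0,0,0,0.03],[0,0,0,0,0,0,0.03],[0,0,0,0,0,0,0.03],[0,0,0,0,0,0,0.03],[0,0,0,0,0,0,0.03]]' 80
python3 go.py 641 147 120 180
```

```text
time_s: 14.75
eef_pos: [455.4, -198.8, 24.4]
ee_rot: [0.0, 0.134, 0.991, -0.0]
force: [-0.9, 0.7, 1.2]
grip_width: 0.877
grip_force: 0.0
time_s: 15.25
eef_pos: [455.9, -198.9, 26.2]
ee_rot: [0.002, 0.134, 0.991, -0.001]
force: [-0.3, -0.0, 8.3]
grip_width: 0.514
grip_force: 82.8
t 15.25 pos [ 455.9 -198.9   26.2] yaw 164.57 z [ 0.003 -0.002 -1.   ] j6 -1.95
shift tool mm [-86.8 382.6 -94. ] rows 11.0
turn rz -0.2693 shift after turn [-185.1  345.9  -93.8]
```

```bash
python3 -m jog '[[0,0,-0.035,0,0,0,0.03],[0,0,-0.035,0,0,0,0.03],[0,0,-0.035,0,0,0,0.03],[0,0,-0.035,0,0,-0.135,0.03],[0,0,-0.035,0,0,-0.135,0.03]]'
python3 -m jog '[[-0.037,0.028,0,0,0,0,0.03],[-0.037,0.028,0,0,0,0,0.03],[-0.037,0.028,0,0,0,0,0.03],[-0.037,0.028,0,0,0,0,0.03],[-0.037,0.028,0,0,0,0,0.03]]'
python3 -m jog '[[0,0.04,0,0,0,0,0.03],[0,0.04,0,0,0,0,0.03],[0,0.04,0,0,0,0,0.03],[0,0.04,0,0,0,0,0.03],[0,0.04,0,0,0,0,0.03]]'
python3 -m jog '[[0,0.006,0,0,0,0,0.03],[0,0,0,0,0,0,0.03]]'
python3 go.py 641 147 32 180
```

```text
time_s: 15.75
eef_pos: [454.3, -197.8, 201.2]
ee_rot: [0.0, -0.003, 1.0, -0.0]
force: [-0.0, -0.4, -4.5]
grip_width: 0.516
grip_force: 84.2
time_s: 16.25
eef_pos: [640.6, -56.5, 199.7]
ee_rot: [0.0, -0.0, 1.0, -0.0]
force: [0.9, -2.8, -4.5]
grip_width: 0.514
grip_force: 84.6
time_s: 16.75
eef_pos: [638.9, 143.6, 199.6]
ee_rot: [-0.0, -0.0, 1.0, -0.0]
force: [0.5, 0.1, -4.7]
grip_width: 0.515
grip_force: 84.5
time_s: 16.95
eef_pos: [639.0, 149.2, 199.3]
ee_rot: [-0.0, -0.001, 1.0, -0.0]
force: [0.1, -0.8, -5.1]
grip_width: 0.515
grip_force: 84.3
t 16.95 pos [639.  149.2 199.3] yaw 180.17 z [-0. -0. -1.] j6 -1.52
shift tool mm [ -2.   -2.1 167.3] rows 5.0
turn rz 0.0029 shift after turn [ -2.   -2.2 167.3]
```

```bash
python3 -m jog '[[-0.002,-0.002,0.04,0,0,0,0.03],[0,0,0.04,0,0,0,0.03],[0,0,0.04,0,0,0,0.03],[0,0,0.035,0,0,0,0.03],[0,0,0.009,0,0,0,0.03]]'
python3 -m jog '[[0,0,0,0,0,0,0.03],[0,0,0.002,0,0,0,0.03],[0,0,0,0,0,0,0.03]]'
```

```text
time_s: 17.45
eef_pos: [639.1, 144.2, 32.3]
ee_rot: [-0.004, 0.0, 1.0, -0.001]
force: [-17.6, -2.7, 26.2]
grip_width: 0.515
grip_force: 88.4
time_s: 17.75
eef_pos: [642.0, 145.5, 34.0]
ee_rot: [0.001, -0.0, 1.0, -0.0]
force: [0.7, 1.2, -5.1]
grip_width: 0.516
grip_force: 84.6
```

```bash
python3 -m jog '[[0,0,0.001,0,0,0,0.03],[0,0,0,0,0,0,0.03]]'
python3 -m jog '[[0,0,0.001,0,0,0,0.055],[0,0,0,0,0,0,0.055],[0,0,0,0,0,0,0.055],[0,0,-0.035,0,0,0,0.055],[0,0,-0.04,0,0,0,0.055]]'
python3 -m jog '[[0,0,-0.04,0,0,0,0.055],[0,0,-0.04,0,0,0,0.055],[0,0,0,0,0,0,0.055]]' >/dev/null
python3 - <<'E'
from h import *
im,s=snap('top','t1.png'); print(s['eef_pos'],s['time_s'])
im=im[:,:,::-1]; g=cv2.cvtColor(im,cv2.COLOR_BGR2GRAY)
c,M=cam('top')
m=(g<75).astype(np.uint8); m[:,:270]=0; m[:170]=0;m[320:]=0
for k in cv2.findContours(m,cv2.RETR_EXTERNAL,cv2.CHAIN_APPROX_SIMPLE)[0]:
    if cv2.contourArea(k)<100: continue
    r=cv2.minAreaRect(k); print(np.round(r[0]),np.round(r[1]),round(r[2]),onz(c,M,*r[0],46).round(0))
E
```

```text
time_s: 17.95
eef_pos: [641.5, 145.9, 32.3]
ee_rot: [0.0, -0.0, 1.0, 0.0]
force: [-0.3, 0.5, -4.4]
grip_width: 0.515
grip_force: 84.6
time_s: 18.45
eef_pos: [641.1, 146.1, 106.6]
ee_rot: [-0.001, -0.0, 1.0, -0.0]
force: [1.7, 0.1, 0.3]
grip_width: 0.644
grip_force: 0.0
[643.77143969 146.24091102 193.55884548] 18.75
[400. 260.] [31.  8.] 70 [ 449. -392.   46.]
[310. 207.] [29. 30.] 72 [ 569. -192.   46.]
[409. 207.] [23. 32.] 33 [ 570. -420.   46.]
[364. 206.] [28. 23.] 65 [ 573. -316.   46.]
```

```bash
python3 -m jog '[[0,-0.04,0,0,0,0,0.075],[0,-0.04,0,0,0,0,0.075],[0,-0.04,0,0,0,0,0.075],[0,-0.04,0,0,0,0,0.075],[0,-0.04,0,0,0,0,0.075]]' >/dev/null
python3 -m jog '[[0.01,-0.038,0,0,0,0,0.075],[0.01,-0.038,0,0,0,0,0.075],[0.01,-0.038,0,0,0,0,0.075],[0.01,-0.038,0,0,0,0,0.075],[0.01,-0.038,0,0,0,0,0.075]]' >/dev/null
python3 -m jog '[[0.01,-0.038,0,0,0,0,0.075],[0.01,-0.038,0,0,0,0,0.075],[0,0,0.02,0,0,-0.128,0.075],[0,0,0.02,0,0,-0.128,0.075],[0,0,0,0,0,-0.128,0.075]]' >/dev/null
python3 -m jog '[[0,0,0,0,0,0,0.075],[0,0,0,0,0,0,0.075]]'
python3 go.py 573.6 -318.5 24 202
python3 - <<'E'
from h import *
im,s=snap('wrist','w7.png'); c,M=cam('wrist',s)
g=cv2.cvtColor(im,cv2.COLOR_RGB2GRAY)
m=cv2.morphologyEx((g<88).astype(np.uint8),cv2.MORPH_OPEN,np.ones((3,3)))
for k in cv2.findContours(m,cv2.RETR_EXTERNAL,cv2.CHAIN_APPROX_SIMPLE)[0]:
    if cv2.contourArea(k)<800: continue
    r=cv2.minAreaRect(k); print(np.round(r[0]),np.round(r[1]),round(r[2]),onz(c,M,*r[0],46).round(0))
E
```

```text
time_s: 20.5
eef_pos: [571.8, -320.0, 146.0]
ee_rot: [0.0, -0.19, 0.982, -0.0]
force: [-0.6, -0.2, 0.0]
grip_width: 0.876
grip_force: 0.0
t 20.5 pos [ 571.8 -320.   146. ] yaw 201.85 z [ 0. -0. -1.] j6 -2.64
shift tool mm [ -2.2   0.8 122. ] rows 4.0
turn rz -0.0025 shift after turn [ -2.2   0.8 122. ]
[223. 293.] [49. 29.] 13 [ 667. -310.   46.]
[255. 286.] [511. 194.] 0 [ 650. -287.   46.]
[252. 186.] [82. 56.] 87 [ 568. -323.   46.]
[130. 137.] [64. 94.] 53 [ 566. -421.   46.]
```

```bash
python3 -m jog '[[-0.0025,0,0.04,0,0,0,0.065],[0,0,0.04,0,0,0,0.065],[0,0,0.033,0,0,0,0.065],[0,0,0.009,0,0,0,0.065],[0,0,0,0,0,0,0.065]]'
python3 -m jog '[[0,0,0,0,0,0,0.03],[0,0,0,0,0,0,0.03],[0,0,0,0,0,0,0.03],[0,0,0,0,0,0,0.03],[0,0,0,0,0,0,0.03]]' 80
python3 go.py 653 218.7 200 180
```

```text
time_s: 21.05
eef_pos: [574.0, -319.0, 23.7]
ee_rot: [-0.0, -0.191, 0.982, 0.0]
force: [-0.1, -0.2, 0.6]
grip_width: 0.764
grip_force: 0.0
time_s: 21.55
eef_pos: [575.2, -319.8, 26.8]
ee_rot: [0.001, -0.191, 0.982, -0.002]
force: [-0.5, 0.9, 6.8]
grip_width: 0.512
grip_force: 82.9
t 21.55 pos [ 575.2 -319.8   26.8] yaw 202.03 z [ 0.003 -0.003 -1.   ] j6 -2.64
shift tool mm [-274.5  469.4 -174.3] rows 15.0
turn rz 0.3844 shift after turn [ -77.8  538.5 -173.2]
```

```bash
python3 -m jog '[[0,0,-0.035,0,0,0,0.03],[0,0,-0.035,0,0,0,0.03],[0,0,-0.035,0,0,0.128,0.03],[0,0,-0.035,0,0,0.128,0.03],[0,0,-0.035,0,0,0.128,0.03]]'
python3 -m jog '[[-0.0156,0.04,0,0,0,0,0.03],[-0.0156,0.04,0,0,0,0,0.03],[-0.0156,0.04,0,0,0,0,0.03],[-0.0156,0.04,0,0,0,0,0.03],[-0.0156,0.04,0,0,0,0,0.03]]'
python3 -m jog '[[0,0.042,0,0,0,0,0.03],[0,0.042,0,0,0,0,0.03],[0,0.042,0,0,0,0,0.03],[0,0.042,0,0,0,0,0.03],[0,0.042,0,0,0,0,0.03]]'
python3 -m jog '[[0,0.042,0,0,0,0,0.03],[0,0.042,0,0,0,0,0.03],[0,0.042,0,0,0,0,0.03],[0,0,0,0,0,0,0.03],[0,0,0,0,0,0,0.03]]'
python3 go.py 653 218.7 34 180
```

```text
time_s: 22.05
eef_pos: [573.7, -318.8, 200.8]
ee_rot: [-0.0, 0.002, 1.0, 0.0]
force: [0.4, -0.3, -6.6]
grip_width: 0.514
grip_force: 84.6
time_s: 22.55
eef_pos: [652.0, -117.3, 199.3]
ee_rot: [-0.0, -0.0, 1.0, 0.0]
force: [-0.1, -0.4, -6.2]
grip_width: 0.516
grip_force: 84.2
time_s: 23.05
eef_pos: [651.2, 92.7, 199.3]
ee_rot: [-0.0, -0.0, 1.0, -0.0]
force: [1.0, 0.4, -6.5]
grip_width: 0.512
grip_force: 84.1
time_s: 23.55
eef_pos: [651.2, 217.8, 198.9]
ee_rot: [-0.0, -0.001, 1.0, -0.0]
force: [1.0, -0.6, -5.6]
grip_width: 0.51
grip_force: 84.4
t 23.55 pos [651.2 217.8 198.9] yaw 180.13 z [-0.001 -0.    -1.   ] j6 -1.42
shift tool mm [ -1.9   0.9 164.9] rows 5.0
turn rz 0.0022 shift after turn [ -1.8   0.9 164.9]
```

```bash
python3 -m jog '[[-0.002,0,0.04,0,0,0,0.03],[0,0,0.04,0,0,0,0.03],[0,0,0.035,0,0,0,0.03],[0,0,0.028,0,0,0,0.03],[0,0,0.015,0,0,0,0.03]]'
python3 -m jog '[[0,0,0.002,0,0,0,0.03],[0,0,0,0,0,0,0.03],[0,0,0.002,0,0,0,0.03],[0,0,0,0,0,0,0.03]]'
python3 go.py 653 218.7 33 180
```

```text
time_s: 24.05
eef_pos: [652.7, 215.4, 38.4]
ee_rot: [-0.002, 0.001, 1.0, -0.0]
force: [-0.5, -1.2, -6.9]
grip_width: 0.512
grip_force: 84.2
time_s: 24.45
eef_pos: [654.2, 217.0, 38.3]
ee_rot: [0.001, -0.0, 1.0, 0.0]
force: [-0.2, 0.1, -6.8]
grip_width: 0.514
grip_force: 84.3
t 24.45 pos [654.2 217.   38.3] yaw 180.04 z [ 0.002  0.    -1.   ] j6 -1.42
shift tool mm [1.3 1.7 5.3] rows 1.0
turn rz 0.0007 shift after turn [1.2 1.7 5.3]
```

```bash
python3 -m jog '[[0,0,0.002,0,0,0,0.03],[0,0,0.002,0,0,0,0.03],[0,0,0.001,0,0,0,0.03],[0,0,0,0,0,0,0.03]]'
python3 -m jog '[[0,0,0.0005,0,0,0,0.055],[0,0,0,0,0,0,0.055],[0,0,0,0,0,0,0.055],[0,0,-0.035,0,0,0,0.055],[0,0,-0.04,0,0,0,0.055]]'
python3 -m jog '[[0,0,-0.04,0,0,0,0.055],[0,0,-0.04,0,0,0,0.055],[0,-0.04,-0.01,0,0,0,0.055],[0,-0.04,0,0,0,0,0.055],[0,-0.04,0,0,0,0,0.055]]' >/dev/null
python3 -m jog '[[0,-0.04,0,0,0,0,0.075],[0,-0.04,0,0,0,0,0.075],[0,-0.04,0,0,0,0,0.075],[0,-0.04,0,0,0,0,0.075],[0,-0.04,0,0,0,0,0.075]]'
python3 - <<'E'
from h import *
im,s=snap('top','t2.png'); print(s['eef_pos'],s['time_s'])
im=im[:,:,::-1]; g=cv2.cvtColor(im,cv2.COLOR_BGR2GRAY)
c,M=cam('top')
m=(g<75).astype(np.uint8); m[:,:100]=0; m[:130]=0;m[320:]=0
for k in cv2.findContours(m,cv2.RETR_EXTERNAL,cv2.CHAIN_APPROX_SIMPLE)[0]:
    if cv2.contourArea(k)<100: continue
    r=cv2.minAreaRect(k); print(np.round(r[0]),np.round(r[1]),round(r[2]),onz(c,M,*r[0],46).round(0))
cv2.imwrite('pics/t2z.png',cv2.resize(im[130:310,80:450],(800,389),interpolation=cv2.INTER_CUBIC))
E
```

```text
time_s: 24.85
eef_pos: [653.8, 217.0, 32.9]
ee_rot: [0.0, -0.0, 1.0, -0.0]
force: [-3.9, -1.1, 1.8]
grip_width: 0.511
grip_force: 85.0
time_s: 25.35
eef_pos: [653.5, 216.6, 106.7]
ee_rot: [-0.001, -0.0, 1.0, -0.0]
force: [0.1, 0.0, 0.6]
grip_width: 0.642
grip_force: 0.0
time_s: 26.35
eef_pos: [654.2, -104.9, 197.5]
ee_rot: [0.001, -0.0, 1.0, -0.0]
force: [1.1, 0.7, -0.2]
grip_width: 0.878
grip_force: 0.0
[ 654.19575901 -104.87334378  197.46198828] 26.35
[166. 260.] [22. 24.] 4 [447. 139.  46.]
[400. 260.] [31.  8.] 70 [ 449. -393.   46.]
[409. 207.] [23. 32.] 33 [ 570. -420.   46.]
[151. 217.] [ 93. 142.] 6 [546. 179.  46.]
[104. 179.] [ 8. 72.] 0 [635. 296.  46.]
[350. 154.] [31. 18.] 45 [ 697. -287.   46.]
[267. 144.] [54. 15.] 14 [723. -90.  46.]
```

View pics/t2z.png

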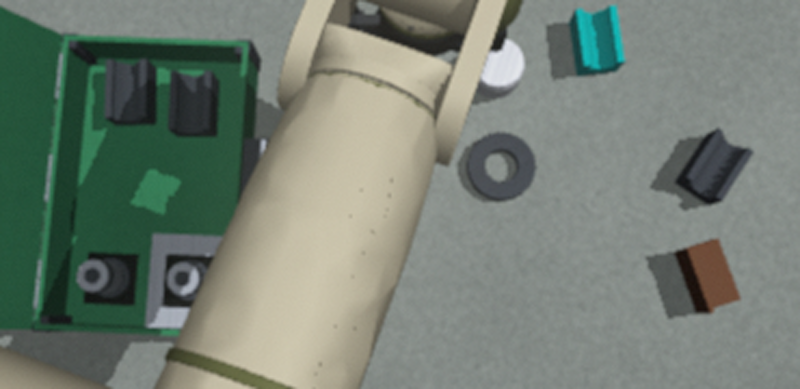

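```bash
python3 -m jog '[[0.0105,-0.04,0,0,0,0,0.075],[0.0105,-0.04,0,0,0,0,0.075],[0.0105,-0.04,0,0,0,0,0.075],[0.0105,-0.04,0,0,0,0,0.075],[0.0105,-0.04,0,0,0,0,0.075]]' >/dev/null
python3 -m jog '[[0.0105,-0.04,0,0,0,0,0.075],[0.0105,-0.04,0,0,0,0,0.075],[0.0105,-0.04,0,0,0,0,0.075],[0,0,0.02,0,0,0.124,0.075],[0,0,0.02,0,0,0.124,0.075]]' >/dev/null
python3 -m jog '[[0,0,0.01,0,0,0.124,0.075],[0,0,0,0,0,0.124,0.075],[0,0,0,0,0,0.124,0.075],[0,0,0,0,0,0,0.075],[0,0,0,0,0,0,0.075]]'
python3 go.py 570.5 -423.5 24 144.5
python3 - <<'E'
from h import *
im,s=snap('wrist','w8.png'); c,M=cam('wrist',s)
g=cv2.cvtColor(im,cv2.COLOR_RGB2GRAY)
m=cv2.morphologyEx((g<88).astype(np.uint8),cv2.MORPH_OPEN,np.ones((3,3)))
for k in cv2.findContours(m,cv2.RETR_EXTERNAL,cv2.CHAIN_APPROX_SIMPLE)[0]:
    if cv2.contourArea(k)<800: continue
    r=cv2.minAreaRect(k); print(np.round(r[0]),np.round(r[1]),round(r[2]),onz(c,M,*r[0],46).round(0))
E
```

```text
time_s: 27.9
eef_pos: [570.4, -423.2, 147.0]
ee_rot: [0.001, 0.303, 0.953, -0.0]
force: [0.3, 0.1, 0.3]
grip_width: 0.88
grip_force: 0.0
t 27.9 pos [ 570.4 -423.2  147. ] yaw 144.71 z [ 0.001 -0.001 -1.   ] j6 -1.76
shift tool mm [-1.00e-01 -1.00e-01  1.23e+02] rows 4.0
turn rz 0.0036 shift after turn [ -0.2  -0.2 123. ]
[256. 311.] [144. 511.] 90 [ 664. -485.   46.]
[445. 223.] [69. 64.] 49 [ 683. -310.   46.]
[249. 188.] [86. 57.] 89 [ 567. -423.   46.]
[474.  36.] [73. 75.] 90 [ 568. -235.   46.]
[155.  42.] [56. 80.] 6 [ 445. -415.   46.]
```

```bash
python3 -m jog '[[-0.003,-0.001,0.04,0,0,0,0.065],[0,0,0.04,0,0,0,0.065],[0,0,0.033,0,0,0,0.065],[0,0,0.01,0,0,0,0.065],[0,0,0,0,0,0,0.065]]'
python3 -m jog '[[0,0,0,0,0,0,0.03],[0,0,0,0,0,0,0.03],[0,0,0,0,0,0,0.03],[0,0,0,0,0,0,0.03],[0,0,0,0,0,0,0.03]]' 80
python3 -m jog '[[0,0,-0.035,0,0,0,0.03],[0,0,-0.035,0,0,0,0.03],[0,0,-0.035,0,0,-0.124,0.03],[0,0,-0.035,0,0,-0.124,0.03],[0,0,-0.035,0,0,-0.124,0.03]]'
python3 -m jog '[[0,0,0,0,0,-0.124,0.03],[0,0,0,0,0,-0.124,0.03]]'
python3 go.py 650 -150 200 180
```

```text
time_s: 28.45
eef_pos: [571.8, -425.4, 22.8]
ee_rot: [-0.001, 0.304, 0.953, 0.0]
force: [-0.3, -0.4, 0.0]
grip_width: 0.757
grip_force: 0.0
time_s: 28.95
eef_pos: [573.1, -426.6, 26.6]
ee_rot: [0.002, 0.305, 0.952, -0.001]
force: [0.3, 0.1, 8.0]
grip_width: 0.513
grip_force: 83.3
time_s: 29.45
eef_pos: [571.8, -425.4, 200.5]
ee_rot: [0.0, 0.121, 0.993, -0.0]
force: [0.7, -0.5, -4.3]
grip_width: 0.517
grip_force: 82.8
time_s: 29.65
eef_pos: [572.1, -425.7, 200.3]
ee_rot: [0.001, -0.003, 1.0, -0.001]
force: [-1.2, -0.7, -4.4]
grip_width: 0.513
grip_force: 83.4
t 29.65 pos [ 572.1 -425.7  200.3] yaw 180.35 z [ 0.002 -0.002 -1.   ] j6 -2.38
shift tool mm [-79.6 275.2   0. ] rows 8.0
turn rz 0.0062 shift after turn [-77.9 275.7   0.3]
```

```bash
python3 -m jog '[[-0.0112,0.0394,0,0,0,0,0.03],[-0.0112,0.0394,0,0,0,0,0.03],[-0.0112,0.0394,0,0,0,0,0.03],[-0.0112,0.0394,0,0,0,0,0.03],[-0.0112,0.0394,0,0,0,0,0.03]]' >/dev/null
python3 -m jog '[[-0.0112,0.0394,0,0,0,0,0.03],[-0.0112,0.0394,0,0,0,0,0.03],[0,0.04,0,0,0,0,0.03],[0,0.04,0,0,0,0,0.03],[0,0.04,0,0,0,0,0.03]]'
python3 -m jog '[[0,0.04,0,0,0,0,0.03],[0,0.04,0,0,0,0,0.03],[0,0.04,0,0,0,0,0.03],[0,0.04,0,0,0,0,0.03],[0,0,0,0,0,0.006,0.03]]'
python3 -m jog '[[0.0273,0.0303,0,0,0,0,0.03],[0.0273,0.0303,0,0,0,0,0.03],[0.0273,0.0303,0,0,0,0,0.03],[0,0,0,0,0,0,0.03],[0,0,0,0,0,0,0.03]]'
python3 go.py 568 221 33 180
```

```text
time_s: 30.65
eef_pos: [649.8, -28.1, 199.0]
ee_rot: [0.0, -0.0, 1.0, -0.0]
force: [1.4, 0.8, -3.6]
grip_width: 0.517
grip_force: 83.5
time_s: 31.15
eef_pos: [649.1, 135.2, 198.9]
ee_rot: [-0.0, -0.0, 1.0, 0.001]
force: [-0.7, -0.7, -4.1]
grip_width: 0.519
grip_force: 83.8
time_s: 31.65
eef_pos: [568.3, 221.6, 199.2]
ee_rot: [0.0, 0.002, 1.0, -0.0]
force: [-0.1, -0.7, -4.6]
grip_width: 0.512
grip_force: 84.0
t 31.65 pos [568.3 221.6 199.2] yaw 179.77 z [ 0.001 -0.    -1.   ] j6 -1.39
shift tool mm [  0.5  -0.6 166.2] rows 5.0
turn rz -0.0041 shift after turn [  0.3  -0.6 166.2]
```

```bash
python3 -m jog '[[0,-0.001,0.04,0,0,0,0.03],[0,0,0.04,0,0,0,0.03],[0,0,0.035,0,0,0,0.03],[0,0,0.028,0,0,0,0.03],[0,0,0.015,0,0,0,0.03]]'
python3 -m jog '[[0,0,0.002,0,0,0,0.03],[0,0,0.002,0,0,0,0.03],[0,0,0,0,0,0,0.03],[0,0,0,0,0,0,0.03]]'
```

```text
time_s: 32.15
eef_pos: [568.3, 219.1, 38.1]
ee_rot: [-0.002, 0.003, 1.0, -0.0]
force: [-0.6, -0.2, -4.2]
grip_width: 0.516
grip_force: 83.9
time_s: 32.55
eef_pos: [569.3, 220.6, 37.9]
ee_rot: [0.001, 0.003, 1.0, 0.0]
force: [-0.6, -0.0, -3.2]
grip_width: 0.514
grip_force: 83.9
```

```bash
python3 -m jog '[[0,0,0.002,0,0,0,0.03],[0,0,0.002,0,0,0,0.03],[0,0,0.001,0,0,0,0.03],[0,0,0,0,0,0,0.03]]'
python3 -m jog '[[0,0,0.0005,0,0,0,0.055],[0,0,0,0,0,0,0.055],[0,0,0,0,0,0,0.055],[0,0,-0.035,0,0,0,0.055],[0,0,-0.04,0,0,0,0.055]]'
python3 -m jog '[[0,0,-0.04,0,0,0,0.055],[0,0,-0.04,0,0,0,0.055],[0.02,-0.01,-0.04,0,0,0,0.0],[0.03,-0.01,-0.03,0,0,0,0.0],[0.03,-0.01,-0.03,0,0,0,0.0]]'
python3 - <<'E'
from h import *
im,s=snap('wrist','w9.png'); np.save('w9.npy',[*s['eef_pos'],*s['ee_rot']])
snap('side','s2.png')
c,M=cam('top'); th=1.545; C=np.array([547,185.5]); ex=np.array([np.cos(th),np.sin(th)]); ey=np.array([-ex[1],ex[0]])
for u,v,y in [(70,185,-156),(38,440,156)]:
    best=min(((np.linalg.norm(proj(c,M,np.append(C+ex*(100-200*np.cos(f))+ey*y,80.5+200*np.sin(f)))-np.array([u,v])/1.5625)),f) for f in np.arange(1.6,2.01,.01)); print(best)
a=cv2.imread('pics/w9.png');b=cv2.imread('pics/s2.png')
cv2.imwrite('pics/ws2.png',np.hstack([cv2.resize(a,(400,300)),cv2.resize(b,(400,300))]))
cv2.imwrite('pics/ws2.png',np.vstack([a[:260],b[120:]]))
E
```

```text
time_s: 32.95
eef_pos: [568.7, 220.6, 32.6]
ee_rot: [0.0, 0.003, 1.0, -0.0]
force: [-4.6, -1.5, 4.9]
grip_width: 0.511
grip_force: 85.2
time_s: 33.45
eef_pos: [568.3, 220.1, 106.3]
ee_rot: [-0.001, 0.003, 1.0, -0.0]
force: [0.7, -0.4, 1.2]
grip_width: 0.645
grip_force: 0.0
time_s: 33.95
eef_pos: [487.6, 190.6, 287.9]
ee_rot: [0.001, 0.003, 1.0, 0.0]
force: [1.6, -0.8, 0.0]
grip_width: 0.137
grip_force: 0.0
(np.float64(1.0757098187736678), np.float64(1.8300000000000003))
(np.float64(2.6449184280121942), np.float64(1.8400000000000003))
```

View pics/ws2.png

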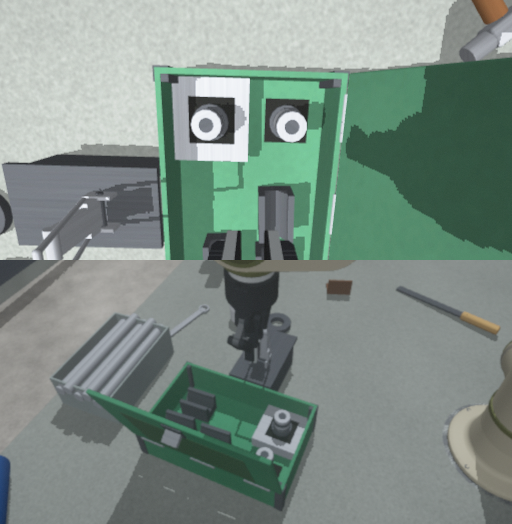

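```bash
python3 -m jog '[[0.02,0,-0.03,0,0,0,0],[0.02,0,-0.03,0,0,0,0],[0,0.04,0,0,0,0,0],[0,0.04,0,0,0,0,0],[0,0.04,0,0,0,0,0]]'
python3 -m jog '[[0,0.04,0,0,0,0,0],[0,0.04,0,0,0,0,0],[0,0,0.035,0,0,0,0],[0,0,0.035,0,0,0,0],[0,0,0.03,0,0,0,0]]'
python3 -m jog '[[0,0,0,0,0,0,0],[0,0,0,0,0,0,0]]'
python3 go.py 447 311 245 180
```

```text
time_s: 34.55
eef_pos: [449.3, 312.7, 346.2]
ee_rot: [0.001, 0.003, 1.0, 0.0]
force: [1.3, -0.1, -0.3]
grip_width: 0.0
grip_force: 0.0
time_s: 35.05
eef_pos: [449.3, 391.5, 243.7]
ee_rot: [-0.0, 0.002, 1.0, -0.0]
force: [1.2, -0.3, -0.1]
grip_width: 0.005
grip_force: 0.0
time_s: 35.25
eef_pos: [449.9, 391.4, 246.9]
ee_rot: [0.0, 0.003, 1.0, 0.0]
force: [0.4, -0.2, 1.4]
grip_width: -0.003
grip_force: 0.0
t 35.25 pos [449.9 391.4 246.9] yaw 179.69 z [ 0.001  0.    -1.   ] j6 -1.05
shift tool mm [  2.5 -80.4   1.9] rows 3.0
turn rz -0.0054 shift after turn [  2.9 -80.4   1.9]
```

```bash
python3 -m jog '[[0,-0.016,0,0,0,0,0],[0,-0.016,0,0,0,0,0],[0,-0.016,0,0,0,0,0],[0,-0.016,0,0,0,0,0],[0,-0.016,0,0,0,0,0]]'
python3 -m jog '[[0,-0.013,0.002,0,0,0,0],[0,-0.013,0.002,0,0,0,0],[0,-0.0145,0.0035,0,0,0,0],[0,-0.0145,0.0035,0,0,0,0]]'
python3 -m jog '[[0,-0.0135,0.006,0,0,0,0],[0,-0.0135,0.006,0,0,0,0],[0,-0.0125,0.0085,0,0,0,0],[0,-0.0125,0.0085,0,0,0,0]]'
python3 - <<'E'
from h import *
a,s=snap('side','s3.png'); a,s=snap('top','t3.png'); print(s['force'])
a=cv2.imread('pics/s3.png');b=cv2.imread('pics/t3.png')
cv2.imwrite('pics/st3.png',np.hstack([a[180:384,50:350],b[100:304,0:300]]))
E
```

```text
time_s: 35.75
eef_pos: [449.5, 312.8, 252.9]
ee_rot: [0.004, 0.002, 1.0, 0.004]
force: [-15.8, 4.8, 32.0]
grip_width: -0.005
grip_force: 18.4
time_s: 36.15
eef_pos: [450.9, 256.3, 240.5]
ee_rot: [0.005, 0.003, 1.0, 0.002]
force: [-0.0, 2.1, 3.7]
grip_width: 0.001
grip_force: 2.1
time_s: 36.55
eef_pos: [448.7, 203.3, 205.7]
ee_rot: [0.0, 0.003, 1.0, 0.0]
force: [0.6, 0.9, 0.8]
grip_width: -0.002
grip_force: 1.0
[ 1.1099388  -1.17021402 -0.68229169]
```

View pics/st3.png

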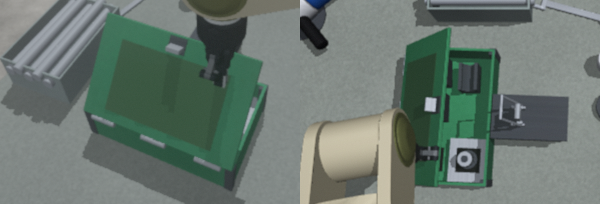

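```bash
python3 -m jog '[[0,-0.0105,0.011,0,0,0,0],[0,-0.0105,0.011,0,0,0,0],[0,-0.0075,0.013,0,0,0,0],[0,-0.0075,0.013,0,0,0,0]]'
python3 -m jog '[[0,-0.0055,0.014,0,0,0,0],[0,-0.0055,0.014,0,0,0,0],[0,-0.002,0.012,0,0,0,0],[0,-0.002,0.01,0,0,0,0],[0,0,0,0,0,0,0]]'
python3 -m jog '[[0,0,0.003,0,0,0,0],[0,0,0.003,0,0,0,0],[0,0,0,0,0,0,0]]'
```

```text
time_s: 37.05
eef_pos: [448.3, 167.9, 157.6]
ee_rot: [-0.0, 0.003, 1.0, -0.0]
force: [0.1, -0.8, 1.5]
grip_width: -0.0
grip_force: 0.6
time_s: 37.55
eef_pos: [447.6, 153.1, 106.9]
ee_rot: [-0.001, 0.003, 1.0, -0.0]
force: [0.2, 0.1, 0.6]
grip_width: 0.001
grip_force: 0.0
time_s: 37.85
eef_pos: [448.2, 153.2, 102.0]
ee_rot: [-0.0, 0.003, 1.0, -0.0]
force: [-0.8, 0.4, -0.2]
grip_width: -0.002
grip_force: 0.0
```

```bash
python3 -m jog '[[0,0,0.002,0,0,0,0],[0,0,0.002,0,0,0,0],[0,0,0,0,0,0,0]]'
python3 -m jog '[[0,0,0.002,0,0,0,0],[0,0,0.002,0,0,0,0],[0,0,0,0,0,0,0]]'
```

```text
time_s: 38.15
eef_pos: [448.5, 153.2, 99.4]
ee_rot: [0.001, 0.002, 1.0, -0.0]
force: [-6.7, -1.0, 16.7]
grip_width: 0.003
grip_force: 8.3
time_s: 38.45
eef_pos: [448.6, 153.3, 99.0]
ee_rot: [0.001, 0.002, 1.0, -0.0]
force: [-22.6, -4.2, 62.7]
grip_width: 0.001
grip_force: 30.9
```

```bash
python3 -m jog '[[0,0,-0.02,0,0,0,0],[0,0,-0.04,0,0,0,0],[0,0,-0.04,0,0,0,0],[0,0,-0.04,0,0,0,0],[0,0,-0.04,0,0,0,0]]'
python3 -m jog '[[-0.005,-0.035,-0.03,0,0,0,0],[-0.005,-0.04,0,0,0,0,0],[-0.005,-0.04,0,0,0,0,0],[0,0,0,0,0,0,0],[0,0,0,0,0,0,0]]'
python3 - <<'E'
from h import *
im,s=snap('wrist','w10.png'); np.save('w10.npy',[*s['eef_pos'],*s['ee_rot']]); print(s['eef_pos'],s['ee_rot'])
a,s=snap('side','s4.png'); a,s=snap('top','t4.png')
w=cv2.imread('pics/w10.png');a=cv2.imread('pics/s4.png')[150:300,180:380];b=cv2.imread('pics/t4.png')[160:310,130:330]
r=np.hstack([cv2.resize(a,(400,300),interpolation=cv2.INTER_CUBIC),cv2.resize(b,(400,300),interpolation=cv2.INTER_CUBIC)])
cv2.imwrite('pics/l4.png',np.vstack([np.pad(w[:300],((0,0),(0,288),(0,0))),r]))
E
```

```text
time_s: 38.95
eef_pos: [447.9, 153.2, 275.8]
ee_rot: [0.0, 0.003, 1.0, -0.0]
force: [0.9, 0.1, 0.2]
grip_width: -0.001
grip_force: 0.0
time_s: 39.45
eef_pos: [462.6, 37.7, 304.0]
ee_rot: [-0.0, 0.003, 1.0, 0.0]
force: [0.6, 0.1, -0.5]
grip_width: 0.004
grip_force: 0.0
[462.60588888  37.74248827 303.97324219] [-8.36894928e-05  3.47459296e-03  9.99993948e-01  1.57433678e-04]
```

View pics/l4.png

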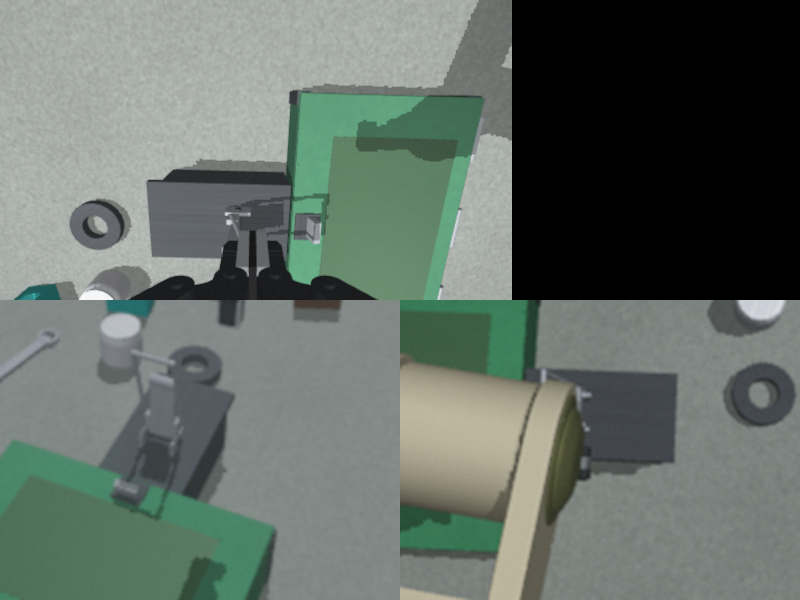

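Run:
```python
from h import *
c,M=cam('side'); o,d=ray(c,M,256.4,178.9); c2,M2=cam('top'); o2,d2=ray(c2,M2,201.6,208.6)
A=np.stack([d,-d2],1); t=np.linalg.lstsq(A,o2-o,rcond=None)[0]; print(o+t[0]*d,o2+t[1]*d2)
# side ray with case y=0 plane
th=1.545; C=np.array([547,185.5]); ex=np.array([np.cos(th),np.sin(th)]); ey=np.array([-ex[1],ex[0]])
for o_,d_ in ((o,d),(o2,d2)):
    pass
k=-((o[:2]-C)@ey)/(d[:2]@ey); p=o+k*d; print('side@y0',p,'case x',(p[:2]-C)@ex)
# lever end from side: zoomed crop (162,377)
c,M=cam('side'); o,d=ray(c,M,180+162/2,150+(377-300)/2); k=-((o[:2]-C)@ey)/(d[:2]@ey); p=o+k*d; print('lever end',p,'case x',(p[:2]-C)@ex)
im=cv2.imread('pics/top0.png'); cv2.imwrite('pics/t0z.png',cv2.resize(im[185:250,180:280],(800,520),interpolation=cv2.INTER_CUBIC))
```

```text
[540.83070428  36.45763406 222.20979768] [539.89488948  36.23543334 222.04258089]
side@y0 [543.01572737  31.08310001 217.1232773 ] case x -154.46829263928836
lever end [542.39108309   6.87400527 169.90037868] case x -178.68544459291633
```

View pics/t0z.png

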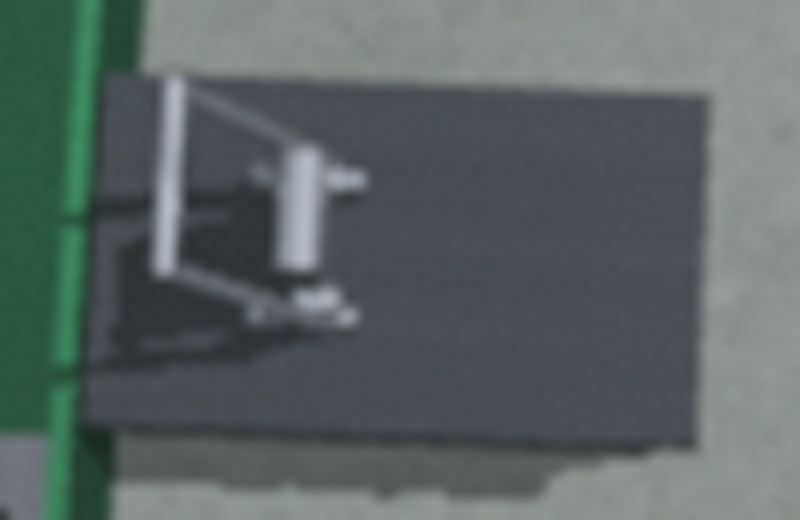

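Run:
```python
from h import *
c,M=cam('top'); Q=lambda u,v,z:onz(c,M,180+u/8-.44,185+v/8-.44,z).round(1)
print('rim',Q(103,75,80),Q(78,430,80),'br',Q(709,97,83),Q(698,442,83))
print('bar plane z222',Q(170,178,222),'z229',Q(170,178,229),'lever end top z173',Q(303,208,173))
d=np.load('w10.npy'); c,M=cam('wrist',{'eef_pos':d[:3],'ee_rot':d[3:]})
P=lambda u,v,z:onz(c,M,u,v,z).round(1)
print('w10 br',P(148,181,83),P(153,257,83),'lid edge',P(297,93,88.5),'lid hinge near',P(483,97,88.5),'keeper top',P(320,228,108),'base',P(296,226,88.5),'lever',P(240,214,115))
d=np.load('w9.npy'); c,M=cam('wrist',{'eef_pos':d[:3],'ee_rot':d[3:]})
print('w9 br',P(6,162,83),P(18,246,83),'rim',P(153,68,80),P(346,74,80))
```

```text
rim [594.   78.4  80. ] [493.3  82.3  80. ] br [587.7 -93.8  83. ] [490.6 -90.9  83. ]
bar plane z222 [543.4  37.9 222. ] z229 [542.4  36.9 229. ] lever end top z173 [543.1  10.6 173. ]
w10 br [486.1 -86.3  83. ] [586.8 -90.6  83. ] lid edge [388.1  85.9  88.5] lid hinge near [393.9 286.   88.5] keeper top [536.9 114.7 108. ] base [542.8  89.9  88.5] lever [516.2  23.3 115. ]
w9 br [484.5 -83.   83. ] [587.7 -93.3  83. ] rim [388.  89.  80.] [395.1 287.4  80. ]
```

```bash
python3 -m jog '[[-0.04,-0.016,0,0,0,0,0],[-0.04,-0.016,0,0,0,0,0],[0,0,0.04,0,0,0,0],[0,0,0.03,0,0,0,0],[0,0,0,0,0,0,0]]'
python3 go.py 543 5 216 180
python3 - <<'E'
from h import *
a,s=snap('side','s5.png'); b,s=snap('wrist','w11.png')
cv2.imwrite('pics/l5.png',cv2.resize(a[140:290,180:380,::-1],(800,600),interpolation=cv2.INTER_CUBIC))
E
```

```text
time_s: 40.1
eef_pos: [541.0, 6.9, 230.3]
ee_rot: [-0.004, 0.002, 1.0, 0.001]
force: [-0.3, 0.0, 0.1]
grip_width: 0.002
grip_force: 0.0
t 40.1 pos [541.    6.9 230.3] yaw 179.78 z [-0.008  0.002 -1.   ] j6 -1.77
shift tool mm [-2.2 -1.9 14.3] rows 1.0
turn rz -0.0039 shift after turn [-2.  -1.9 14.3]
```

View pics/l5.png

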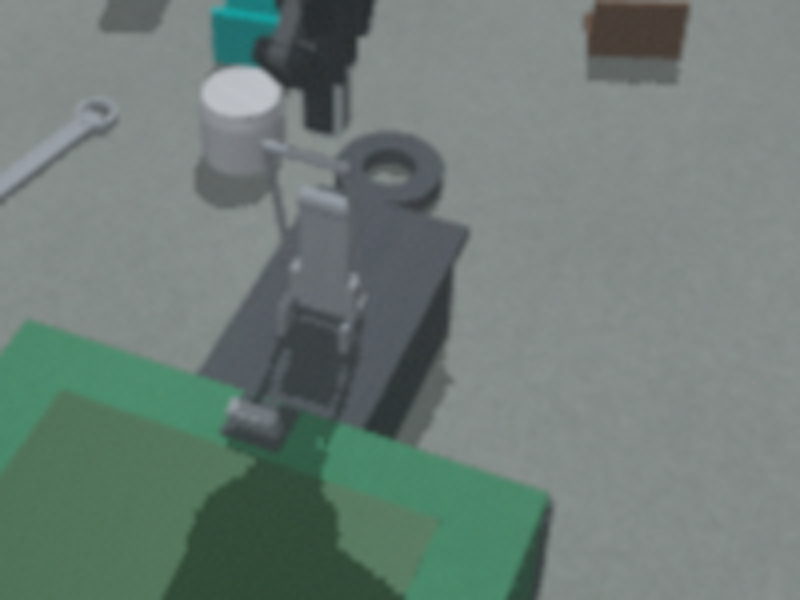

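```bash
python3 -m jog '[[-0.001,0,0.01,0,0,0,0],[0,0,0.006,0,0,0,0],[0,0.01,0,0,0,0,0],[0,0.01,0,0,0,0,0],[0,0,0,0,0,0,0]]'
python3 -m jog '[[0,0.008,0,0,0,0,0],[0,0.008,0,0,0,0,0],[0,0.008,0,0,0,0,0],[0,0,0,0,0,0,0]]'
python3 - <<'E'
from h import *
a,s=snap('side','s6.png'); print(s['force'].round(1))
b=cv2.imread('pics/s5.png')
cv2.imwrite('pics/l6.png',cv2.resize(a[140:290,180:380,::-1],(600,450),interpolation=cv2.INTER_CUBIC))
E
```

```text
time_s: 40.7
eef_pos: [543.6, 27.1, 218.5]
ee_rot: [0.0, 0.002, 1.0, 0.0]
force: [-0.8, -0.2, 0.4]
grip_width: -0.005
grip_force: 0.0
time_s: 41.1
eef_pos: [543.6, 50.7, 218.1]
ee_rot: [0.0, 0.002, 1.0, 0.0]
force: [0.2, -0.6, -0.0]
grip_width: -0.0
grip_force: 0.0
[ 0.2 -0.6 -0. ]
```

```bash
cat > loop.py <<'E'
from h import *
import sys
# grey (unsaturated) pixels over the lid in the side view -> case coords at z=91
a,s=snap('side',sys.argv[1]); h=cv2.cvtColor(a,cv2.COLOR_RGB2HSV); c,M=cam('side')
th=1.541; C=np.array([547,184.]); ex=np.array([np.cos(th),np.sin(th)]); ey=np.array([-ex[1],ex[0]])
rows=[]
for x in range(-96,-20,5):
    r=''
    for y in range(-50,51,5):
        p=C+ex*x+ey*y; u,v=proj(c,M,[*p,91]); r+='%4d'%h[int(round(v)),int(round(u)),1]
    rows.append('%4d:'%x+r)
print('t',s['time_s'],'F',s['force'].round(1)); print('saturation, cols case y -50..50'); print('\n'.join(rows))
E
python3 loop.py s7.png | head -20
python3 -m jog '[[0,0.008,0,0,0,0,0],[0,0.008,0,0,0,0,0],[0,0,0,0,0,0,0]]'
python3 -m jog '[[0,0.008,0,0,0,0,0],[0,0.008,0,0,0,0,0],[0,0,0,0,0,0,0]]'
python3 -m jog '[[0,0,0,0,0,0,0],[0,0,0,0,0,0,0]]'
python3 loop.py s8.png
```

```text
t 41.15 F [ 0.6 -0.1 -0.1]
saturation, cols case y -50..50
 -96:  40  63  41  67  86  44  65  78  33  38  46  42  35  45  66  43  66  61  34  42  66
 -91: 114 111 113 117 115 116 114 106  31  30  39  32  32  32  61 114 115 111 116 116 118
 -86: 116 116 115 114 116 113 115  25  22  26  26  25  28  30  64 120 119 115 120 119 119
 -81: 116 115 118 115 114 113 114  23  20  23  25  25  26  31  61 115 117 120 119 119 119
 -76: 115 116 115 120 115 115 117  44  24  23  27  25  27  28  41 117 118 118 117 116 116
 -71: 115 114 114 115 114 118 118  73  27  24  29  30  28  26  54 117 117 117 120 118 117
 -66: 116 115 115 116 121 115 118 107  32  35  39  42  35  35 110 122 116 117 118 121 119
 -61: 114 117 117 117 114 116 117 116 107  97 109  97 104 109 104 118 115 109 114 117 119
 -56:  90  84  96  92  82  84  94  87  89  84  97  82  86 100  99  95  92 101  96  90  88
 -51:  75  72  70  72  75  75  72  72  75  82  74  78  85  84  83  88  82  83  76  71  70
 -46:  70  73  75  71  72  74  70  73  75  85  73  75  81  86  86  81  83  74  76  70  70
 -41:  78  75  73  72  72  75  72  76  71  78  74  
[... 1595 characters left out ...]
93  84  81  93  88  90  83  95  86  78  98  98  92  84  99  90  90  85
 -51:  75  75  72  73  73  75  73  71  75  75  73  72  70  74  70  74  73  78  73  71  71
 -46:  75  74  72  72  73  73  74  73  80  71  72  73  71  71  73  71  73  83  73  73  71
 -41:  72  73  73  75  75  73  75  73  76  70  74  73  71  72  72  71  73  78  70  70  69
 -36:  73  75  73  73  73  73  73  73  76  74  72  73  75  81  79  81  80  85  73  72  73
 -31:  73  73  73  73  75  73  73  75  85  74  73  75  87  79  88  85  88  88  85  72  71
 -26:  76  75  76  73  73  75  73  77  78  79  75  77  85  86  83  84  87  79  75  71  72
 -21:  74  74  75  74  74  75  73  75  78  86  81  82  85  84  84  79  87  87  77  69  73
```

Run:
```python
from h import *
for f in ('s5.png','s8.png'):
    a=cv2.imread('pics/'+f)[160:256:2,232:280]; h=cv2.cvtColor(a,cv2.COLOR_BGR2HSV)
    print(f)
    for i,r in enumerate(h): print('%3d '%(160+2*i)+''.join('g' if p[1]>65 and 40<p[0]<90 else '%d'%(p[2]//26) for p in r))
c,M=cam('side')
for p in ([543,38,228],[543,60,222],[543,97,197],[543,127,91],[543,82,207],[543,67,207]): print(p,proj(c,M,p).round())
```

```text
s5.png
160 777777777777777764222112111211222224555555555555
162 777777777777777776533433211222234334555555555555
164 777777777777777776545554222222234434555555555555
166 777777777777777765455554222222234434555555555555
168 556667777766665444455554322222234434555555555555
170 555555555555554444445554322222234434555555555555
172 555555555555444444445555433222234445555555444444
174 455555554444444444445555555554445555444433333333
176 455555544444445555554455555555555544333333333333
178 455555544444444444444444444455554433333332222222
180 455555544444444334455555444444444443333222222222
182 344445444444444334555555555555444444333233333333
184 333334444444433334555555555555543333333344555544
186 333333333333333334555555555444443333333333344444
188 333333333333344444455555666665554433333333333333
190 443333333444455543455544455555566654333333333333
192 555455555555555544445544444444445544333333333333
194 555555555555555554445444444444444443333333333333
196 555555555555555554444444444444444444333333333333
198 555555555555555555433334444444444444333333333333
200 55555555555555555543333444444
[... 3463 characters left out ...]
33333222
236 ggggggg33332333333322222222222222233333333332222
238 ggggggggg333333333332222222222222333333333322222
240 ggggg5555544333333333333333222222333333333222222
242 gggg5556666655554333333g333332223333333332222222
244 ggggg33444555666543333ggggggggg33333333322222222
246 ggggg2233333344443333gggggggggggggggg33222222222
248 gggg2222222223333333gggggggggggggggggggggggg2223
250 gggggggggg222222233ggggggggggggggggggggggggggggg
252 gggggggggggggggg2ggggggggggggggggggggggggggggggg
254 gggggggggggggggggggggggggggggggggggggggggggggggg
[543, 38, 228] [255. 177.]
[543, 60, 222] [251. 186.]
[543, 97, 197] [244. 207.]
[543, 127, 91] [240. 252.]
[543, 82, 207] [247. 199.]
[543, 67, 207] [250. 194.]
```

Run:
```python
from h import *
c,M=cam('side')
for a in (.8,.7,.6,.5,.4,.3,.2,.1,0,-.1,-.2): print(a,proj(c,M,[544.5,18+116*np.cos(a),115+116*np.sin(a)]).round(1))
a,s=snap('side','s9.png'); h=cv2.cvtColor(a[200:250:2,228:276],cv2.COLOR_RGB2HSV)
for i,r in enumerate(h): print('%3d '%(200+2*i)+''.join('g' if p[1]>65 and 40<p[0]<90 else '%d'%(p[2]//26) for p in r))
```

```text
0.8 [243.1 207.2]
0.7 [241.6 212.9]
0.6 [240.4 218.5]
0.5 [239.4 224. ]
0.4 [238.6 229.3]
0.3 [238.  234.3]
0.2 [237.6 239. ]
0.1 [237.5 243.3]
0 [237.6 247.2]
-0.1 [238.  250.5]
-0.2 [238.5 253.4]
200 555555555555544432223443333444444444444333333333
202 555555555555555555544433333444444444444333333333
204 555555555555555555543333344444444444444333333333
206 555555555555555555433334555444444444444333333333
208 555555555555555544334455444444444444444455433333
210 555555555555555443445443344444444444444555433333
212 555555555555554344544333444444444444444445543333
214 555555555555444554333334433444444444444555443333
216 555555555555555433333344323333444444445444433333
218 555555555555543333333343332222223334554433333333
220 555555555554333333333333322333333455434432233333
222 555555554433333333333333222222345543344332333333
224 555555443333333333333222222224554322333333333333
226 555554433333333333332223222345432222333322333333
228 544555555543333333322333334543222222233223333333
230 554433344444444443323333334322222222222223333333
232 543333333333344444444443332222222222233233333333
234 ggggg3333333333323344443222222222222222333333333
236 ggggggggggg3333223333332222222222222223333333333
238 ggggggggggggg23333333333222222222222233333333332
240 ggggggggg555554433333333333333322222233333333322
242 ggggggggg556666665554433333gg3333233333333333222
244 ggggggggg33444555666543333ggggggggg3333333332222
246 gggggggg33333333344443333gggggggggggggggg3322222
248 gggggggg2222222223333333gggggggggggggggggggggggg
```

```bash
python3 -m jog '[[0,0,-0.01,0,0,0,0],[0,0,-0.01,0,0,0,0],[0,0,-0.01,0,0,0,0],[0,0,0,0,0,0,0],[0,0,0,0,0,0,0]]' >/dev/null
python3 -m jog '[[0,0,0,0,0,0,0],[0,0,0,0,0,0,0],[0,0,0,0,0,0,0],[0,0,0,0,0,0,0],[0,0,0,0,0,0,0]]' >/dev/null
python3 loop.py s10.png
python3 - <<'E'
from h import *
a=cv2.imread('pics/s10.png'); h=cv2.cvtColor(a[206:266:2,222:276],cv2.COLOR_BGR2HSV)
for i,r in enumerate(h): print('%3d '%(206+2*i)+''.join('g' if p[1]>65 and 40<p[0]<90 else '%d'%(p[2]//26) for p in r))
E
```

```text
t 43.1 F [-0.4 -0.4 -0.1]
saturation, cols case y -50..50
 -96:  42  65  44  64  86  29  24  62  36  38  44  41  33  45  26  25  57  63  32  45  69
 -91: 114 108 115 114 115  76  31  88  31  30  36  33  32  35  24  27 112 112 116 113 116
 -86: 117 116 114 113 115  74  26  24  20  21  22  21  23  33  29  27 121 117 113 118 117
 -81: 115 114 115 113 113  94  26  20  19  23  22  22  23  31  29  44 120 119 118 115 115
 -76: 117 115 114 116 116  96  26  30  21  23  24  25  32  25  29  42 114 117 118 117 116
 -71: 112 114 114 118 116  98  27  64  32  24  29  30  28  26  33  46 115 120 118 116 118
 -66: 115 117 116 115 119 110  25  76  29  35  39  38  31  34  33  30 115 119 120 116 118
 -61: 116 114 115 113 113 108  25  41  67  35  27  59  40  29  58  28 120 116 114 118 117
 -56:  84  83  98  92  82  78  26  21  24  21  23  24  23  21  22  23  80  96  92  90  84
 -51:  76  73  72  75  73  73  66  72  69  46  62  70  70  62  61  69  70  71  73  73  72
 -46:  75  73  75  70  73  73  71  75  73  73  72  72  72  71  71  71  71  73  70  71  72
 -41:  74  74  76  72  73  75  74  74  74  73  72  7
[... 1467 characters left out ...]
gggggggg5544556666665554433334554332333333333333222
244 gggggggggg5543g33444555666543333554ggggg43333333332222
246 ggggggggg5543g33333333344443333454ggggggggggggg3322222
248 gggggggg5554gg3222222223333333454ggggggggggggggggggggg
250 ggggggg4445555554333222222233454gggggggggggggggggggggg
252 gggggggggg333345555555433333454ggggggggggggggggggggggg
254 gggggggggggggggg33344555555554gggggggggggggggggggggggg
256 gggggggggggggggggggggg33344444gggggggggggggggggggggggg
258 gggggggggggggggggggggggggggggggggggggggggggggggggggggg
260 gggggggggggggggggggggggggggggggggggggggggggggggggggggg
262 gggggggggggggggggggggggggggggggggggggggggggggggggggggg
264 gggggggggggggggggggggggggggggggggggggggggggggggggggggg
```

```bash
python3 -m jog '[[0,-0.011,0.02,0,0,0,0],[0,-0.011,0.03,0,0,0,0],[0,0,0.029,0,0,0,0],[0,0,0,0,0,0,0]]'
python3 -m jog '[[0,-0.0125,0,0,0,0,0],[0,-0.0125,0,0,0,0,0],[0,-0.009,0.001,0,0,0,0],[0,-0.009,0.001,0,0,0,0],[0,0,0,0,0,0,0]]'
python3 go.py 543 0 161 180
```

```text
time_s: 43.55
eef_pos: [542.0, 59.6, 165.8]
ee_rot: [-0.003, 0.003, 1.0, 0.0]
force: [0.8, 0.2, 1.3]
grip_width: -0.001
grip_force: 0.0
time_s: 44.05
eef_pos: [543.6, 15.3, 167.4]
ee_rot: [0.0, 0.003, 1.0, -0.0]
force: [-0.3, -0.2, -0.2]
grip_width: -0.001
grip_force: 0.0
t 44.05 pos [543.6  15.3 167.4] yaw 179.61 z [ 0. -0. -1.] j6 -1.75
shift tool mm [  0.5 -15.3   6.4] rows 1.0
turn rz -0.0067 shift after turn [  0.6 -15.3   6.4]
```

```bash
python3 -m jog '[[0,-0.008,0.003,0,0,0,0],[0,-0.008,0.0035,0,0,0,0],[0,-0.0075,0.006,0,0,0,0],[0,-0.0075,0.006,0,0,0,0],[0,0,0,0,0,0,0]]'
python3 loop.py s11.png | sed -n '1p;8,14p'
python3 -m jog '[[0,-0.0055,0.008,0,0,0,0],[0,-0.0055,0.008,0,0,0,0],[0,-0.005,0.006,0,0,0,0],[0,-0.005,0.006,0,0,0,0],[0,0,0,0,0,0,0]]'
python3 loop.py s12.png | sed -n '1p;8,14p'
```

```text
time_s: 44.55
eef_pos: [543.0, -15.3, 147.4]
ee_rot: [-0.001, 0.003, 1.0, 0.0]
force: [-0.0, 0.8, -0.0]
grip_width: -0.002
grip_force: 0.0
t 44.55 F [-0.   0.8 -0. ]
 -71: 116 116 112 116 115 103  25  34  25  27  26  25  26  25  24  31 111 110 115 112 109
 -66: 116 116 116 115 118 115  37  28  25  24  25  25  21  22  29  27 109 116 112 115 116
 -61: 114 113 114 114 114 116 117  97  89  99 105  89  93 108  71  89 116 113 113 112 116
 -56:  90  84 100  95  84  83  91  89  98  87  99 100  94 104  96  96  85 100  96  94  99
 -51:  72  73  74  72  73  72  73  71  79  82  84  78  85  85  84  81  85  78  82  80  83
 -46:  73  73  72  74  71  72  71  71  76  77  85  83  82  77  82  85  85  82  83  82  79
 -41:  73  70  74  73  70  71  71  70  73  82  79  81  82  86  84  84  82  85  87  85  82
time_s: 45.1
eef_pos: [542.8, -36.0, 119.5]
ee_rot: [-0.001, 0.003, 1.0, 0.0]
force: [0.2, -0.3, 0.5]
grip_width: -0.0
grip_force: 0.0
t 45.1 F [ 0.2 -0.3  0.5]
 -71: 115 115 113 120 115 107  26  24  23  25  26  23  23  23  26  30 111 114 112 119 118
 -66: 116 118 117 114 115 117  92  76  29  26  29  36  29  34  45  35 111 115 122 110 112
 -61: 116 116 117 115 113 115 113 115 111 109 106 100 108 112 101 112 116 115 115 114 115
 -56:  89  83  98  91  83  83  92  88 100  90  95  90  90  96  97  90  89 102 100  90  88
 -51:  74  72  73  73  72  71  71  71  82  85  81  83  81  82  81  79  78  85  77  85  81
 -46:  74  73  74  73  73  73  73  73  84  79  81  83  82  81  82  84  77  81  85  83  83
 -41:  71  76  74  76  73  72  73  71  79  78  82  85  79  84  84  78  85  85  81  82  83
```

```bash
python3 -m jog '[[0,-0.003,0.004,0,0,0,0],[0,-0.003,0.004,0,0,0,0],[0,-0.002,0.003,0,0,0,0],[0,0,0,0,0,0,0]]'
python3 -m jog '[[0,0,0.002,0,0,0,0],[0,0,0.001,0,0,0,0],[0,0,0,0,0,0,0]]'
```

```text
time_s: 45.55
eef_pos: [543.0, -43.6, 109.1]
ee_rot: [-0.0, 0.003, 1.0, -0.0]
force: [-0.8, -0.4, 0.2]
grip_width: -0.001
grip_force: 0.0
time_s: 45.85
eef_pos: [543.2, -43.3, 106.5]
ee_rot: [-0.0, 0.003, 1.0, -0.0]
force: [0.6, -0.5, -0.2]
grip_width: 0.002
grip_force: 0.0
```

```bash
python3 -m jog '[[0,0,0.001,0,0,0,0],[0,0,0.001,0,0,0,0],[0,0,0,0,0,0,0]]'|sed -n 2,4p
python3 -m jog '[[0,0,0.001,0,0,0,0],[0,0,0.001,0,0,0,0],[0,0,0,0,0,0,0]]'|sed -n 2,4p
python3 - <<'E'
from h import *
a,s=snap('side','s13.png'); h=cv2.cvtColor(a[180:262:2,222:296],cv2.COLOR_RGB2HSV)
for i,r in enumerate(h): print('%3d '%(180+2*i)+''.join('g' if p[1]>65 and 40<p[0]<90 else '%d'%(p[2]//26) for p in r))
E
```

```text
eef_pos: [543.3, -43.3, 105.8]
ee_rot: [0.0, 0.003, 1.0, -0.0]
force: [-4.7, 0.5, 12.5]
eef_pos: [543.4, -43.3, 105.5]
ee_rot: [0.001, 0.002, 1.0, -0.0]
force: [-11.1, 2.9, 28.1]
180 55555554444555555444444444444555555543333222111121112222222223333333445555
182 55555544333444555444444444345555443333333222222222112333333332333333445555
184 55555543333333444444444333445554222233332222222122112455444433333333445555
186 55555544333333333333333334455553222333322222222221222344444333333332355555
188 55555554433333333333333445555555422222222221111122233333333333333222455555
190 55555555544433333344444555555555553222222111111122233333333322222234555555
192 55555555555555455555555555555555543333332221111234333333333332223345555555
194 55555555555555555555555555555555433333333322221234345554433333333444455555
196 55555555555555555555555555555544333333333322222234345566653333333333333344
198 55555555555555555555555555555443333333333322222234345566543333333333333333
200 55555555555555555555555555554333333333333333332344444444333333333333333333
202 555555555555555555555555555433333333333334444444
[... 1617 characters left out ...]
gggg55653333344444444322223343gggg2222222222222222222333333345555555
246 ggggggggggg444444444333334332223343ggggggggggg2222222222223333333455555555
248 gggggggggggggg33344444444333223344ggggggggggggggggggg222233333345555555555
250 gggggggggggggggggggg3333444444433gggggggggggggggggggggggg33333455555555555
252 gggggggggggggggggggggggggg333443gggggggggggggggggggggggggggggg344555555555
254 ggggggggggggggggggggggggggggggggggggggggggggggggggggggggggggggggggg3444555
256 ggggggggggggggggggggggggggggggggggggggggggggggggggggggggggggggggggggggggg3
258 gggggggggggggggggggggggggggggggggggggggggggggggggggggggggggggggggggggggggg
260 gggggggggggggggggggggggggggggggggggggggggggggggggggggggggggggggggggggggggg
```

```bash
python3 -m jog '[[0,0,-0.01,0,0,0,0],[0,0,-0.03,0,0,0,0],[0,0,-0.04,0,0,0,0],[0,0,-0.04,0,0,0,0],[0.03,0,-0.03,0,0,0,0]]' | sed -n 2,4p
python3 -m jog '[[0.04,-0.03,-0.03,0,0,0,0],[0.04,-0.04,0,0,0,0,0],[0.04,-0.04,0,0,0,0,0],[0,0,0,0,0,0,0],[0,0,0,0,0,0,0]]'| sed -n 1,4p
python3 - <<'E'
from h import *
a,s=snap('side','s14.png'); b=cv2.imread('pics/s13.png')
d=np.abs(a[200:262,222:262,::-1].astype(int)-b[200:262,222:262]).max(2); print('changed px loop area',(d>30).sum(),np.argwhere(d>30)[:5].tolist())
h=cv2.cvtColor(a[160:256:2,226:290],cv2.COLOR_RGB2HSV)
for i,r in enumerate(h): print('%3d '%(160+2*i)+''.join('g' if p[1]>65 and 40<p[0]<90 else '%d'%(p[2]//26) for p in r))
c,M=cam('side')
for L in (0,.1,.3): print(L,proj(c,M,[543,18-86*np.cos(L),93+86*np.sin(L)]).round(1))
t,s=snap('top','t5.png'); g=cv2.cvtColor(t,cv2.COLOR_RGB2GRAY); t0=cv2.cvtColor(cv2.imread('pics/top0.png'),cv2.COLOR_BGR2GRAY)
for n,u,v in (('tin',485,247),('flange',487,323),('angle',637,400),('turq',558,230)):
    u,v=int(u/1.5625),int(v/1.5625); w=slice(v-18,v+18),slice(u-18,u+18); print(n,np.abs(g[w].astype(int)-t0[w]).mean().round(1))
E
```

```text
eef_pos: [514.5, -43.4, 254.7]
ee_rot: [0.001, 0.002, 1.0, -0.0]
force: [-0.2, -1.3, 0.1]
time_s: 47.5
eef_pos: [407.4, -139.6, 278.6]
ee_rot: [0.0, 0.004, 1.0, -0.0]
force: [0.1, 0.5, 0.7]
changed px loop area 506 [[6, 39], [7, 38], [7, 39], [8, 38], [8, 39]]
160 5555567777777777777777764334555555555555555555555555555555555555
162 5555677777777777777777765444555555555555555555555555555555555555
164 5555677777777777777777765455555555555555555555555555555555555555
166 5555566777777777777776554555555555555555555555555555555555555555
168 5555555566677776666554444455555555555555555555555555555555555555
170 5555455555555555555544444455555555555555555555555555555555555555
172 5555444555555555554444444455555555555555555555554444445555555555
174 5555444444444444444444444455555555555555554443333333333334445555
176 5555444444444444444444444455555555555555443333333333333333334445
178 5555444444444444444444444555555555555543333333322222222333333334
180 5554444444444444444444444555555555555443333332222222222223333333
182 5543333444444444444444345555555555555433333332333333333332333333
184 5543333
[... 1862 characters left out ...]
gggg555443333333333333333345543333333333333222222222333333
240 ggggggggg5555555444333333333333455333333333333332222222223333333
242 gggggggg55455566665555433333334553333333333333322222222233333344
244 gggggg55554433444555655433334554gggg3333333333222222222233333345
246 ggggggg445554433333344433334554ggggggggggg3332222222223333333455
248 gggggggggg33334444443333334554gggggggggggggggggggg22233333344555
250 gggggggggggggggg3333444555554ggggggggggggggggggggggggg4333445555
252 gggggggggggggggggggggg333444ggggggggggggggggggggggggggggggg55555
254 gggggggggggggggggggggggggggggggggggggggggggggggggggggggggggggggg
0 [272.  192.3]
0.1 [272.  189.8]
0.3 [271.6 185.5]
tin 7.2
flange 5.0
angle 5.2
turq 5.7
```

```bash
python3 -c "
from rig import finish_job; print(finish_job())"
```

```text
the job is handed in; nothing more can be done
None
```

The job is handed in: the jacks are swapped onto their pads, all three V-blocks are on the case floor, the lid is shut, and the loop is hooked with the lever flat. The last image checks agree, and no judging result came back.

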